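# Pack the tent pegs into the latched case

### The arm

A 7-joint arm with a two-finger parallel gripper is mounted at the origin on the work surface. World frame = base frame: x ahead of the robot, y to its left, z up, the work surface at z = 0. Lengths are in mm, angles in rad, forces in N, time in s.
With the tool pointing down it reaches from about 350 to 900 mm from the base axis. Payload 8.1 kg.
Tool frame: the origin (TCP) lies midway between the tips of the shut fingers; the grasp point (between the pads) lies behind it (arm.grip_point_offset is the z of the grasp point in the tool frame, in mm); z points along the fingers, y is the direction in which the jaws open and shut (so a half turn about z gives the same grasp; the last joint's range is limited). The gripper opens to 85 mm and grips with 20 to 120 N. Pads are 22 mm wide; open, the fingers measure 114 mm over their backs; the gripper's body (76 mm by 85 mm) begins 54 mm behind the grasp point. The pads swing forward as they close: fully open they stand 13 mm farther back than shut.
Start: joints at [1.192, 0.434, 0.025, 1.573, -0.012, 1.134, -0.075], TCP at [170.174, -601.4, 231.323] pointing down, gripper open.
Joint ranges: [-2.62, 2.62], [-0.44, 2.09], [-1.27, 1.32], [0.08, 2.57], [-1.32, 4.46], [0.12, 2], [-2.74, 2.74]. Speed limits (rad/s): [2.22, 2.22, 3.01, 3.01, 3.14, 3.14, 3.14].

### API

Orientations are given as a 3x3 rotation matrix whose columns are the frame's x, y, z axes.
In Python, from bench import get_obs, capture, calibration, job_done, arm gives the robot as it stands. The module is installed in compiled form; this text tells all that it offers.
- The arm moves only by the tool play_rows, never from a script. Its argument "series" is a list of rows, each an object of numbers: "x", "y", "z": the shift along the world's x, y, z in cm; "spin": the turn about the world's z in rad; "hand": the closure in counts, from 0 (fully open) to 255 (shut). In form: [{"x": .., "y": .., "z": .., "spin": .., "hand": ..}, ...]. A call has 1 to 10 rows; each row is the pose to reach, as a shift and turn from the pose commanded when the call began; what a row does not reach only later rows make up. A row lasts 1/12 s, in which the tool goes at most 41.7 mm and 7.16 degrees, less where a joint would pass 70% of its speed; a pose out of reach is approached as far as the arm can. A call with a gripper value outside its range is refused whole. The fingers move at their own pace and stop on an object; the grip force is fixed at half the most. Time passes only in rows, so rows that repeat a pose let the fingers close. It gives the time, the measured TCP pose, the force and the opening at its end, in the units of the state.
- get_obs(): the state, without advancing time (a new reading comes with each control period).
- capture(name): name is "side" or "top" or "wrist"; returns the picture (400x640x3 uint8, red, green, blue); there is no depth.
- calibration(name): a dict with "fovy" (degrees; the focal length in pixels is half the picture's height over the tangent of half this angle, whatever the lens; pixels are square), "cx", "cy" (the principal point, pixels), "rvec" (rotation vector, rad) and "tvec" (3), from world to camera coordinates, as OpenCV has them. Camera axes: x right, y down, z forward; pixel columns grow to the right and rows downward; lengths in mm; the calibration is good to about 2 mm. A picture is of the moment at which its call begins: read the wrist's pose just before it. calibration takes no time and is no camera call; for the wrist camera it gives the pose at the moment of the call.
- job_done(): hands the job in, once; it reports no verdict.
The state is a dict: "time_s": time; "q": joint angles; "qvel": joint speeds; "tau": joint torques, N m; "tool_pos": TCP position; "tool_rot": TCP orientation; "ft_force": force on the tool from outside, world axes, zero at the start; "torque": the same for the moment, N m; "opening": finger opening in mm.
Only numpy, scipy, OpenCV 4.12 (cv2) and the standard library are available. Lean on these libraries where they do the work, as an engineer would, in place of code of your own. Each camera call takes 0.05 s, during which the arm holds its last target.

### The job

The latch of the blue box has snapped, so pack the tent kit into the dark hard case in the middle instead: turn the case's red quarter-turn latch to release the lid, swing the lid up until it stands upright by itself, and lay every yellow V-peg on the table over a ridge of its own in the case (point either way) and the steel peg extractor in its cradle, lying flat in the two saddles with the T-handle at the latch side. Then shut the lid fully and turn the latch back home, without pushing the white bowl out of its place.

Things in the scene. Friction and masses are not known exactly. Their poses are not given: they have to be found in the camera images.
- case: Dark grey-green hard case, fixed to the table, 200 (x) x 310 (y) x 58 mm tall with the lid shut up to 66 mm, 5 mm walls. Origin: centre of its underside; z up; x points from its front (latch side, towards the robot) to the hinge at its back. Inside is a pale tray, floor 6 mm above the table, with four ridges along x, an extractor cradle, and a 5 mm thick rib across each end (inner faces at x = -85 and +85 mm, top 34 mm above the table). Depth to the rim 52 mm.
- lid (a joint): Lid angle (rad): 0 shut, grows as the front edge lifts, stop at 1.7. Hinge axis along the case's y at the back top edge (case frame x = +100, z = 58 mm; it is level with the lid's underside). Lid 200 x 310 x 8 mm, 0.35 kg; a stiff friction hinge holds it at any angle (about 6 N at the handle to lift it).
- lid_handle (a point): Centre of the round steel bar handle on top of the lid: bar 12 mm thick, 100 mm long along the case's y, its centre 40 mm above the lid's top face, 165 mm from the hinge along the lid (35 mm from its front edge). Two 10 mm posts carry it at 46 mm either side of the centre. Round, so the bar turns freely between fingers that pinch it from above. Axes turn with the lid.
- latch (a joint): Latch angle (rad): 0 locked (red wing points along the case's x, cam under the keeper inside the front wall), 1.571 released (a quarter turn anticlockwise seen from above, wing along y). Stops at both ends; 0.06 N m of friction. The cam clears the keeper beyond about 1.1; the lid will not lift below that, nor will it shut unless the latch is turned to released.
- latch_grip (a point): Middle of the latch's red wing, on its vertical axis, 21 mm above the lid's top face; the wing is 44 mm long along this point's x, 12 mm thick along its y, 26 mm tall (from 13 mm below this point to 13 mm above); under it lies a 3 mm bezel of radius 22 mm on the lid. It sits on the lid 32 mm from the front edge and 105 mm to +y of the middle. Axes turn with the latch.
- peg1: Yellow aluminium V-peg, 160 mm long along x (pointed at +x), 24 mm wide, 22 mm tall, 30 g. It lies like a roof: apex up, with two upright rims 10 mm high along its lower edges, 122 mm long, which are what fingers can grip from the two sides (24 mm). Hollow beneath. Origin: centre of its underside; z up. May be absent.
- peg2: Yellow aluminium V-peg, 160 mm long along x (pointed at +x), 24 mm wide, 22 mm tall, 30 g. It lies like a roof: apex up, with two upright rims 10 mm high along its lower edges, 122 mm long, which are what fingers can grip from the two sides (24 mm). Hollow beneath. Origin: centre of its underside; z up. May be absent.
- peg3: Yellow aluminium V-peg, 160 mm long along x (pointed at +x), 24 mm wide, 22 mm tall, 30 g. It lies like a roof: apex up, with two upright rims 10 mm high along its lower edges, 122 mm long, which are what fingers can grip from the two sides (24 mm). Hollow beneath. Origin: centre of its underside; z up. May be absent.
- peg4: Yellow aluminium V-peg, 160 mm long along x (pointed at +x), 24 mm wide, 22 mm tall, 30 g. It lies like a roof: apex up, with two upright rims 10 mm high along its lower edges, 122 mm long, which are what fingers can grip from the two sides (24 mm). Hollow beneath. Origin: centre of its underside; z up. May be absent.
- nest1 (a point): Where the origin of a peg lies when it is seated over ridge 1: centre of the ridge in plan, 12 mm above the table (6 mm above the tray floor). The ridge is 110 mm long along the case's x, 17 mm wide, its sharp top 30 mm above the table; ridges are 52 mm apart, so 28 mm is free between seated pegs (27 mm to the side wall). The peg sits over it like a saddle, its length along the case's x, centred to within 5 mm by the end ribs.
- nest2 (a point): Where the origin of a peg lies when it is seated over ridge 2: centre of the ridge in plan, 12 mm above the table (6 mm above the tray floor). The ridge is 110 mm long along the case's x, 17 mm wide, its sharp top 30 mm above the table; ridges are 52 mm apart, so 28 mm is free between seated pegs (27 mm to the side wall). The peg sits over it like a saddle, its length along the case's x, centred to within 5 mm by the end ribs.
- nest3 (a point): Where the origin of a peg lies when it is seated over ridge 3: centre of the ridge in plan, 12 mm above the table (6 mm above the tray floor). The ridge is 110 mm long along the case's x, 17 mm wide, its sharp top 30 mm above the table; ridges are 52 mm apart, so 28 mm is free between seated pegs (27 mm to the side wall). The peg sits over it like a saddle, its length along the case's x, centred to within 5 mm by the end ribs.
- nest4 (a point): Where the origin of a peg lies when it is seated over ridge 4: centre of the ridge in plan, 12 mm above the table (6 mm above the tray floor). The ridge is 110 mm long along the case's x, 17 mm wide, its sharp top 30 mm above the table; ridges are 52 mm apart, so 28 mm is free between seated pegs (27 mm to the side wall). The peg sits over it like a saddle, its length along the case's x, centred to within 5 mm by the end ribs.
- extractor: Stainless steel peg extractor, 157 mm long along x, 0.2 kg: T-handle (16 mm thick, 70 mm wide along y) at x = -70 mm, 12 mm round shaft along x at 8 mm height, a 16 mm collar at x = +38 to +46, hook at the +x end that points up (31 mm high). Origin: underside, below the shaft at mid-length; z up. Centre of mass about 10 mm from the origin towards the handle: grip the shaft there.
- extractor_handle (a point): Centre of the extractor's T-handle.
- cradle (a point): Where the extractor's origin lies when it is in its cradle, 8 mm above the table, extractor x along the case's x: two saddles 18 mm wide between cheeks whose tops are 24 mm above the table (case x = -50 to -30 and +52 to +70 mm; each pair of cheeks 40 mm wide over all) take the shaft, whose underside then lies 10 mm above the table; between the saddles fingers have free room.
- cradle_handle (a point): Where the centre of the T-handle lies when the extractor is in its cradle, between the front rib and the front saddle.
- bowl: White ceramic bowl, 150 mm across, 60 mm high, 0.4 kg, standing near the pegs; leave it where it is.
Not all that is in view belongs to the job. Leave any pink look-alike of the peg2 alone.

How it is judged (in metres and radians):
On the way, in this order (a step that is already met when the one before it is completed fails the run):
1. the latch is turned to released (beyond 1.2 rad) with the lid still shut (value of joint latch above 1.2 rad and value of joint lid below 0.05 rad), for 0.1 s.
2. the lid stands open (beyond 1.2 rad) (value of joint lid above 1.2 rad), for 0.2 s.
3. every peg present lies over a ridge and the extractor in its cradle, lid open (angle between the x axis of each of peg1, peg2, peg3, peg4 and the x axis of case, either way round below 0.06 rad and angle between each of peg1, peg2, peg3, peg4's own z axis and vertical below 0.1 rad and ((horizontal distance between peg1 and nest1 below 0.01 m and z of peg1 in the frame of nest1 between -0.004 and 0.004 m) or (horizontal distance between peg1 and nest2 below 0.01 m and z of peg1 in the frame of nest2 between -0.004 and 0.004 m) or (horizontal distance between peg1 and nest3 below 0.01 m and z of peg1 in the frame of nest3 between -0.004 and 0.004 m) or (horizontal distance between peg1 and nest4 below 0.01 m and z of peg1 in the frame of nest4 between -0.004 and 0.004 m)) and ((horizontal distance between peg2 and nest1 below 0.01 m and z of peg2 in the frame of nest1 between -0.004 and 0.004 m) or (horizontal distance between peg2 and nest2 below 0.01 m and z of peg2 in the frame of nest2 between -0.004 and 0.004 m) or (horizontal distance between peg2 and nest3 below 0.01 m and z of peg2 in the frame of nest3 between -0.004 and 0.004 m) or (horizontal distance between peg2 and nest4 below 0.01 m and z of peg2 in the frame of nest4 between -0.004 and 0.004 m)) and ((horizontal distance between peg3 and nest1 below 0.01 m and z of peg3 in the frame of nest1 between -0.004 and 0.004 m) or (horizontal distance between peg3 and nest2 below 0.01 m and z of peg3 in the frame of nest2 between -0.004 and 0.004 m) or (horizontal distance between peg3 and nest3 below 0.01 m and z of peg3 in the frame of nest3 between -0.004 and 0.004 m) or (horizontal distance between peg3 and nest4 below 0.01 m and z of peg3 in the frame of nest4 between -0.004 and 0.004 m)) and ((horizontal distance between peg4 and nest1 below 0.01 m and z of peg4 in the frame of nest1 between -0.004 and 0.004 m) or (horizontal distance between peg4 and nest2 below 0.01 m and z of peg4 in the frame of nest2 between -0.004 and 0.004 m) or (horizontal distance between peg4 and nest3 below 0.01 m and z of peg4 in the frame of nest3 between -0.004 and 0.004 m) or (horizontal distance between peg4 and nest4 below 0.01 m and z of peg4 in the frame of nest4 between -0.004 and 0.004 m)) and horizontal distance between extractor and cradle below 0.012 m and horizontal distance between extractor_handle and cradle_handle below 0.012 m and angle between extractor's own z axis and vertical below 0.15 rad and z of extractor in the frame of cradle between -0.004 and 0.004 m and value of joint lid above 0.8 rad), for 0.2 s.
4. the lid is shut (below 0.03 rad) (value of joint lid below 0.03 rad), for 0.2 s.
5. the latch is back home (below 0.2 rad) (value of joint latch below 0.2 rad), for 0.2 s.
At the end, for the whole second after the job is handed in: Lid shut (below 0.03 rad), latch home (below 0.2 rad), every peg present seated over a ridge (within 10 mm in plan, 4 mm in height, 0.06 rad of the case's x axis either way round), the extractor in its cradle (origin and handle each within 12 mm in plan, 4 mm in height), all at rest (value of joint lid below 0.03 rad and value of joint latch below 0.2 rad and angle between the x axis of each of peg1, peg2, peg3, peg4 and the x axis of case, either way round below 0.06 rad and angle between each of peg1, peg2, peg3, peg4's own z axis and vertical below 0.1 rad and ((horizontal distance between peg1 and nest1 below 0.01 m and z of peg1 in the frame of nest1 between -0.004 and 0.004 m) or (horizontal distance between peg1 and nest2 below 0.01 m and z of peg1 in the frame of nest2 between -0.004 and 0.004 m) or (horizontal distance between peg1 and nest3 below 0.01 m and z of peg1 in the frame of nest3 between -0.004 and 0.004 m) or (horizontal distance between peg1 and nest4 below 0.01 m and z of peg1 in the frame of nest4 between -0.004 and 0.004 m)) and ((horizontal distance between peg2 and nest1 below 0.01 m and z of peg2 in the frame of nest1 between -0.004 and 0.004 m) or (horizontal distance between peg2 and nest2 below 0.01 m and z of peg2 in the frame of nest2 between -0.004 and 0.004 m) or (horizontal distance between peg2 and nest3 below 0.01 m and z of peg2 in the frame of nest3 between -0.004 and 0.004 m) or (horizontal distance between peg2 and nest4 below 0.01 m and z of peg2 in the frame of nest4 between -0.004 and 0.004 m)) and ((horizontal distance between peg3 and nest1 below 0.01 m and z of peg3 in the frame of nest1 between -0.004 and 0.004 m) or (horizontal distance between peg3 and nest2 below 0.01 m and z of peg3 in the frame of nest2 between -0.004 and 0.004 m) or (horizontal distance between peg3 and nest3 below 0.01 m and z of peg3 in the frame of nest3 between -0.004 and 0.004 m) or (horizontal distance between peg3 and nest4 below 0.01 m and z of peg3 in the frame of nest4 between -0.004 and 0.004 m)) and ((horizontal distance between peg4 and nest1 below 0.01 m and z of peg4 in the frame of nest1 between -0.004 and 0.004 m) or (horizontal distance between peg4 and nest2 below 0.01 m and z of peg4 in the frame of nest2 between -0.004 and 0.004 m) or (horizontal distance between peg4 and nest3 below 0.01 m and z of peg4 in the frame of nest3 between -0.004 and 0.004 m) or (horizontal distance between peg4 and nest4 below 0.01 m and z of peg4 in the frame of nest4 between -0.004 and 0.004 m)) and horizontal distance between extractor and cradle below 0.012 m and horizontal distance between extractor_handle and cradle_handle below 0.012 m and angle between extractor's own z axis and vertical below 0.15 rad and z of extractor in the frame of cradle between -0.004 and 0.004 m and linear speed of each of peg1, peg2, peg3, peg4, extractor below 0.02 m/s); the robot touches nothing.
It fails at once if the white bowl is knocked more than 30 mm (distance of bowl from where it was at the start of the episode above 0.03 m).
Of peg1, peg2, peg3, peg4 only 2 to 4 are there at a start; the rules pass over those that are not, and their reading is None.
At some moment in a run one of peg1, peg2, peg3, peg4, extractor may be knocked a few centimetres aside while the robot is not near it.
Once in a run the grip may slacken for a moment while it holds something.
It also fails if it takes over 210 s, if anything falls off the work surface, if the arm or the gripper's body presses on something with over 40 N, if the wrist force passes 120 N, or if a joint passes its speed limit or range.

## Working session

There is one attempt and no reset: what is moved stays moved. The work goes in short steps, Python scripts to look and compute and a tool call to move; the robot and the scene stay as the last step left them, time stands still between calls to the robot, and variables do not carry over. Pictures are saved under pics/ and viewed, and the job is handed in when it is done.

Besides the shell and the picture viewer there is one more tool, called after "Call:" as a command line: name --argument value ..., lists and objects as JSON in quotes. play_rows: Moves the arm, as the interface text tells. Its arguments: {"type":"object","properties":{"series":{"type":"array"}},"required":["series"]}

```bash
ls; mkdir -p pics
cat > h.py <<'E'
import numpy as np, cv2
from bench import get_obs, capture, calibration, job_done, arm
def cam(n):
    c=calibration(n); R,_=cv2.Rodrigues(np.array(c['rvec'],float)); t=np.array(c['tvec'],float).ravel()
    f=200/np.tan(np.radians(c['fovy'])/2); return R,t,f,c['cx'],c['cy'],c
def ray(C,u,v):
    R,t,f,cx,cy,_=C; d=R.T@np.array([(u-cx)/f,(v-cy)/f,1]); o=-R.T@t; return o,d
def onz(C,u,v,z):
    o,d=ray(C,u,v); return o+d*(z-o[2])/d[2]
def proj(C,P):
    R,t,f,cx,cy,_=C; p=R@np.array(P,float)+t; return np.array([f*p[0]/p[2]+cx,f*p[1]/p[2]+cy])
def save(n,im,crop=None,s=1):
    if crop: x0,y0,x1,y1=crop; im=im[y0:y1,x0:x1]
    if s!=1: im=cv2.resize(im,None,fx=s,fy=s,interpolation=cv2.INTER_CUBIC)
    cv2.imwrite('pics/'+n+'.png',im[:,:,::-1])
E
python3 - <<'E'
from h import *
o=get_obs(); print({k:np.round(v,3).tolist() for k,v in o.items()}); print(arm, [a for a in dir(arm) if a[0]!='_'], arm.grip_point_offset)
for n in ['side','top','wrist']:
    C=cam(n); print(n,C[5]); im=capture(n); save(n+'0',im); np.save(f'pics/{n}0.npy',im)
    R,t=C[:2]; print(-R.T@t)
E
```

```text
pics
{'time_s': 0.0, 'q': [1.192, 0.435, 0.025, 1.574, -0.012, 1.134, -0.075], 'qvel': [0.001, -0.001, 0.001, -0.002, -0.0, -0.0, -0.0], 'tau': [-0.002, -67.049, 1.024, -31.622, 0.016, 0.012, -0.0], 'tool_pos': [169.993, -600.917, 230.531], 'tool_rot': [[0.962, 0.272, -0.001], [0.272, -0.962, 0.001], [-0.0, -0.002, -1.0]], 'ft_force': [0.202, 0.219, 0.539], 'torque': [0.019, 0.029, 0.034], 'opening': 85.169}
<Robot object at 0x7f4ab7f5fe00> ['Unreachable', 'grip_point_offset'] -18.700000000000003
side {'fovy': 55.255323147354424, 'cx': 322.4720387869179, 'cy': 201.66278758511783, 'rvec': array([ 0.82102793, -2.32280843,  1.30528119]), 'tvec': array([311.92589375, 213.84034001, 938.76126315])}
[-214.38804796  725.78403875  671.99215574]
top {'fovy': 43.19025481468424, 'cx': 320.84160601400373, 'cy': 202.2819450930087, 'rvec': array([ 2.17016918, -2.17143297,  0.10972458]), 'tvec': array([ -20.39759563,  465.92950613, 1447.01527832])}
[ 319.4728949   -18.80751113 1486.25130083]
wrist {'fovy': 68.75179828520592, 'cx': 323.9240657699137, 'cy': 199.8627829277232, 'rvec': array([-2.28959523,  1.73101058,  0.28586391]), 'tvec': array([-622.65864589,  -41.6405306 ,  379.87242575])}
[ 248.30167227 -577.68205334  371.98186479]
```

View pics/top0.png

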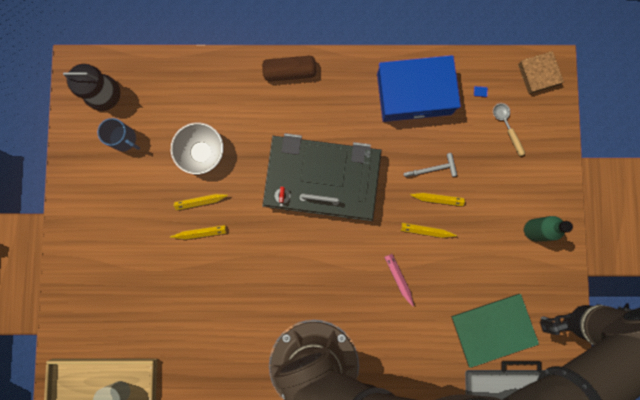

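View pics/side0.png

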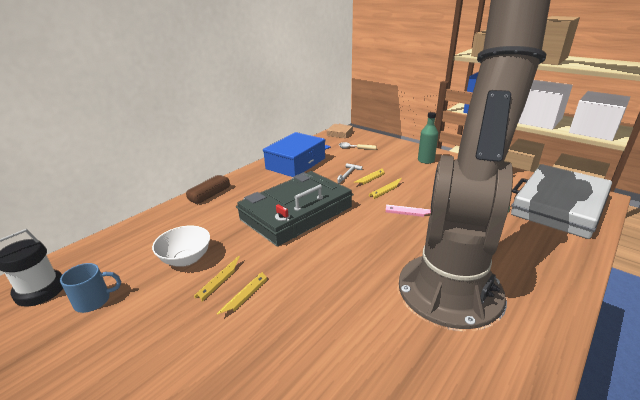

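View pics/wrist0.png

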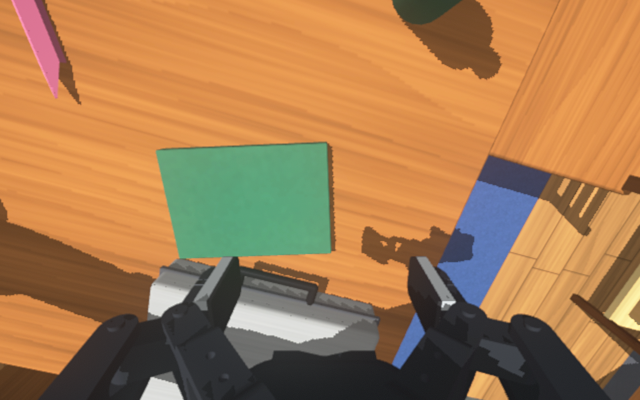

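The top view shows the dark case at (323,178) with its red latch at (282,195) and bar handle at (320,198). The yellow pegs are at (201,201), (200,233), (438,199) and (429,231). The steel extractor is at (432,167) with its T at (452,165). Possible mix-ups: the pink look-alike at (399,280), the ladle with the wooden handle at (508,128) for the extractor, and the blue box at (420,88) for the case.

Run:
```python
from h import *
im=np.load('pics/top0.npy'); C=cam('top')
hsv=cv2.cvtColor(im,cv2.COLOR_RGB2HSV)
save('topcrop',im,(160,110,480,310),2.5)
y=cv2.inRange(hsv,(22,150,90),(34,255,255))
n,l,s,c=cv2.connectedComponentsWithStats(y)
for i in range(1,n):
    if s[i,4]>80:
        pts=np.argwhere(l==i)[:,::-1].astype(float)
        w=np.array([onz(C,u,v,12)[:2] for u,v in pts]); m=w.mean(0); e,V=np.linalg.eigh(np.cov(w.T)); a=V[:,1]
        p=(w-m)@a; print('yel',c[i].round(1),s[i,4],m.round(1),'ang',round(np.degrees(np.arctan2(a[1],a[0])),1),'ext',p.min().round(1),p.max().round(1),'mid',(m+a*(p.min()+p.max())/2).round(1))
r=cv2.inRange(hsv,(0,150,110),(6,255,255))|cv2.inRange(hsv,(174,150,110),(180,255,255))
r[:170]=0;r[215:]=0;r[:,:265]=0;r[:,300:]=0
pts=np.argwhere(r)[:,::-1]; 
w=np.array([onz(C,u,v,100)[:2] for u,v in pts.astype(float)]);print('red',len(pts),w.mean(0).round(1))
d=cv2.inRange(im,(15,25,20),(75,80,75)); d[:130]=0;d[225:]=0;d[:,:255]=0;d[:,390:]=0
d=cv2.morphologyEx(d,cv2.MORPH_CLOSE,np.ones((9,9)));cs,_=cv2.findContours(d,0,2); k=max(cs,key=cv2.contourArea); b=cv2.minAreaRect(k);print(b)
for u,v in cv2.boxPoints(b): print((u,v),onz(C,u,v,66).round(1))
```

```text
yel [439.4 198.7] 375 [ 477.4 -368.7] ang 82.1 ext -72.6 84.3 mid [ 478.2 -362.9]
yel [198.3 201.2] 357 [470.5 338.6] ang 101.7 ext -82.8 71.7 mid [471.6 333.2]
yel [426.  230.5] 369 [ 384.3 -327.4] ang 80.5 ext -85.2 72.4 mid [ 383.2 -333.8]
yel [199.9 232.6] 361 [378.5 331.8] ang 98.1 ext -72.6 84.5 mid [377.6 337.7]
red 45 [485.5  87.7]
((326.32354736328125, 179.79412841796875), (117.23323822021484, 74.1771469116211), 7.765166282653809)
(np.float32(263.23328), np.float32(208.62273)) [443.7 141.9  66. ]
(np.float32(273.2556), np.float32(135.12578)) [654.9 115.5  66. ]
(np.float32(389.41382), np.float32(150.96553)) [ 608.7 -216.4   66. ]
(np.float32(379.39148), np.float32(224.46248)) [ 398.8 -185.3   66. ]
```

Run:
```python
import cv2,numpy as np
im=np.load('pics/top0.npy');cv2.imwrite('pics/lid1.png',cv2.resize(im[125:230,255:390],None,fx=5.5,fy=5.5,interpolation=cv2.INTER_CUBIC)[:,:,::-1])
```

```text
(no output)
```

View pics/topcrop.png

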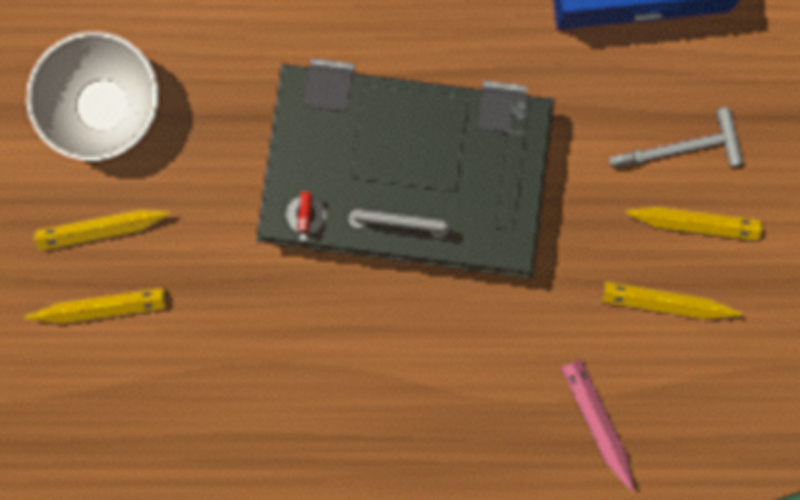

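View pics/lid1.png

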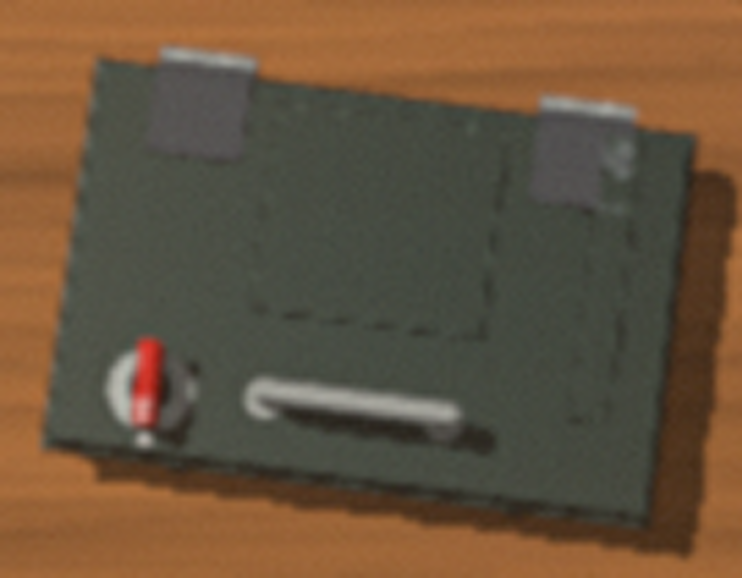

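The crop shows the lid top with corners at crop pixels (98,60), (693,135), (643,515) and (47,440). The red wing is at (147,385) and the bar runs from (255,390) to (450,412).

Run:
```python
from h import *
C=cam('top')
P=[]
for x,y in [(98,60),(693,135),(643,515),(47,440)]:
    p=onz(C,x/5.5+255-.4,y/5.5+125-.4,66); P.append(p[:2]); print(p.round(1))
P=np.array(P); print('sizes',[np.linalg.norm(P[i]-P[i-1]).round(1) for i in range(4)],'centre',P.mean(0).round(1))
ax=(P[0]+P[1]-P[2]-P[3]); ay=(P[0]+P[3]-P[1]-P[2]); print(np.degrees(np.arctan2(ax[1],ax[0])),np.degrees(np.arctan2(ay[1],ay[0]))-90)
yaw=np.arctan2(ay[1],ay[0])-np.pi/2; c=P.mean(0); 
R=np.array([[np.cos(yaw),-np.sin(yaw)],[np.sin(yaw),np.cos(yaw)]])
print('latch',c+R@[-68,105],'bar',c+R@[-65,0]);
a=[onz(C,x/5.5+255-.4,y/5.5+125-.4,112)[:2] for x,y in [(255,390),(452,413)]]; print('bar meas',np.mean(a,0), a)
print('wing meas',onz(C,147/5.5+255-.4,385/5.5+125-.4,95))
```

```text
[653.8 117.9  66. ]
[ 614.  -191.3   66. ]
[ 416.4 -163.3   66. ]
[455.1 142.3  66. ]
sizes [np.float64(200.1), np.float64(311.8), np.float64(199.6), np.float64(308.0)] centre [534.8 -23.6]
-7.542442043715921 -7.277262568565618
latch [480.69728155  89.14829796] bar [470.37266384 -15.38591782]
bar meas [469.91468355 -15.15923555] [array([475.69427058,  33.83778002]), array([464.13509651, -64.15625112])]
wing meas [480.18955483  88.91124307  95.        ]
```

Call:
play_rows --series '[{"x":16,"y":36,"z":4,"spin":-0.2,"hand":0},{"x":16,"y":36,"z":4,"spin":-0.2,"hand":0},{"x":16,"y":36,"z":4,"spin":-0.2,"hand":0},{"x":16,"y":36,"z":4,"spin":-0.2,"hand":0},{"x":16,"y":36,"z":4,"spin":-0.2,"hand":0},{"x":16,"y":36,"z":4,"spin":-0.2,"hand":0},{"x":16,"y":36,"z":4,"spin":-0.2,"hand":0},{"x":16,"y":36,"z":4,"spin":-0.2,"hand":0},{"x":16,"y":36,"z":4,"spin":-0.2,"hand":0},{"x":16,"y":36,"z":4,"spin":-0.2,"hand":0}]'

```text
time_s: 0.98
tool_pos: [331.7, -236.9, 271.9]
tool_rot: [[0.997, 0.08, 0.001], [0.08, -0.997, 0.0], [0.001, -0.0, -1.0]]
ft_force: [-0.3, 0.5, -0.3]
opening: 85.2
```

Call:
play_rows --series '[{"x":14.9,"y":32.6,"z":-6,"spin":-0.205,"hand":130},{"x":14.9,"y":32.6,"z":-6,"spin":-0.205,"hand":130},{"x":14.9,"y":32.6,"z":-6,"spin":-0.205,"hand":130},{"x":14.9,"y":32.6,"z":-6,"spin":-0.205,"hand":130},{"x":14.9,"y":32.6,"z":-6,"spin":-0.205,"hand":130},{"x":14.9,"y":32.6,"z":-6,"spin":-0.205,"hand":130},{"x":14.9,"y":32.6,"z":-6,"spin":-0.205,"hand":130},{"x":14.9,"y":32.6,"z":-6,"spin":-0.205,"hand":130},{"x":14.9,"y":32.6,"z":-6,"spin":-0.205,"hand":130},{"x":14.9,"y":32.6,"z":-6,"spin":-0.205,"hand":130}]'

```text
time_s: 1.82
tool_pos: [480.5, 92.6, 210.5]
tool_rot: [[0.993, -0.121, 0.0], [-0.121, -0.993, 0.004], [-0.0, -0.005, -1.0]]
ft_force: [-0.6, 0.8, 1.2]
opening: 41.8
```

Run:
```python
from h import *
o=get_obs(); print(np.round(o['tool_pos'],1),np.round(o['q'],2),o['opening'],o['tool_rot'])
C=cam('wrist'); im=capture('wrist'); save('w1',im)
R,t=C[:2];print(-R.T@t, R)
for p in [(480.5,89,100),(470.2,-15.3,106)]: print(proj(C,p))
hsv=cv2.cvtColor(im,cv2.COLOR_RGB2HSV)
```

```text
[480.5  92.6 210.5] [ 0.1   0.28 -0.49  1.89  0.15  1.   -2.14] 41.78492137459365 [[ 9.92644100e-01 -1.21068141e-01  4.42176666e-04]
 [-1.21068902e-01 -9.92633913e-01  4.49834892e-03]
 [-1.05687186e-04 -4.51879336e-03 -9.99989785e-01]]
[561.15581851  83.25781389 351.8933188 ] [[-0.12104824 -0.99263392 -0.0050217 ]
 [-0.94096208  0.11313299  0.31904748]
 [-0.31612923  0.04334536 -0.94772543]]
[329.81413143 195.63756158]
[448.89096535 195.30375003]
```

View pics/w1.png

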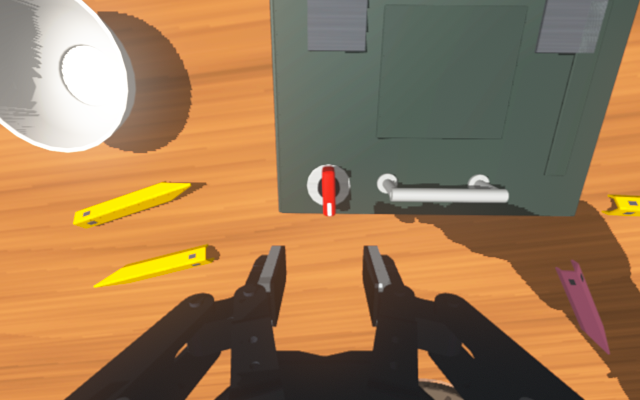

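The wrist view has the red wing at (329,190) and the bar at (449,195), within a few pixels of where my case pose projects them. I'm going down onto the wing.

Call:
play_rows --series '[{"x":0,"y":0,"z":-4,"spin":0,"hand":130},{"x":0,"y":0,"z":-8,"spin":0,"hand":130},{"x":0,"y":0,"z":-10,"spin":0,"hand":130},{"x":0,"y":0,"z":-12,"spin":0,"hand":130},{"x":0,"y":0,"z":-13.5,"spin":0,"hand":130},{"x":0,"y":0,"z":-13.5,"spin":0,"hand":130}]'

```text
time_s: 2.37
tool_pos: [477.0, 82.9, 73.7]
tool_rot: [[0.992, -0.13, -0.005], [-0.13, -0.992, -0.002], [-0.005, 0.002, -1.0]]
ft_force: [0.5, 0.1, 0.5]
opening: 42.0
```

Run:
```python
from h import *
o=get_obs(); print(np.round(o['tool_pos'],1),np.round(o['ft_force'],1))
save('w2',capture('wrist'))
```

```text
[477.   82.9  73.7] [0.5 0.1 0.5]
```

View pics/w2.png

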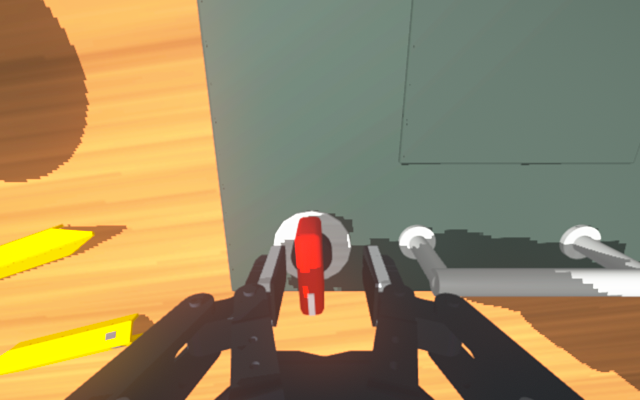

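Call:
play_rows --series '[{"x":0,"y":0,"z":0,"spin":0,"hand":130},{"x":0,"y":0,"z":0,"spin":0,"hand":130}]'

```text
time_s: 2.58
tool_pos: [479.9, 84.4, 77.5]
tool_rot: [[0.992, -0.129, 0.002], [-0.129, -0.992, 0.0], [0.002, -0.0, -1.0]]
ft_force: [1.0, 0.0, 0.2]
opening: 42.1
```

Call:
play_rows --series '[{"x":0.1,"y":0.45,"z":-0.2,"spin":0,"hand":130},{"x":0.1,"y":0.45,"z":-0.2,"spin":0,"hand":130},{"x":0.1,"y":0.45,"z":-0.2,"spin":0,"hand":255},{"x":0.1,"y":0.45,"z":-0.2,"spin":0,"hand":255},{"x":0.1,"y":0.45,"z":-0.2,"spin":0,"hand":255},{"x":0.1,"y":0.45,"z":-0.2,"spin":0,"hand":255},{"x":0.1,"y":0.45,"z":-0.2,"spin":0,"hand":255}]'

```text
time_s: 3.17
tool_pos: [480.4, 89.3, 74.9]
tool_rot: [[0.992, -0.129, 0.001], [-0.129, -0.992, 0.0], [0.001, -0.0, -1.0]]
ft_force: [-1.4, -0.1, 7.0]
opening: 17.6
```

Call:
play_rows --series '[{"x":0,"y":0,"z":0,"spin":0,"hand":255},{"x":0,"y":0,"z":0,"spin":0,"hand":255},{"x":0,"y":0,"z":0,"spin":0,"hand":255}]'

```text
time_s: 3.42
tool_pos: [480.4, 89.3, 74.9]
tool_rot: [[0.992, -0.129, 0.001], [-0.129, -0.992, 0.0], [0.001, -0.0, -1.0]]
ft_force: [-1.5, 0.0, 7.4]
opening: 17.3
```

Run:
```python
from h import *
save('w3',capture('wrist'),(200,150,440,330),3)
```

```text
(no output)
```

View pics/w3.png

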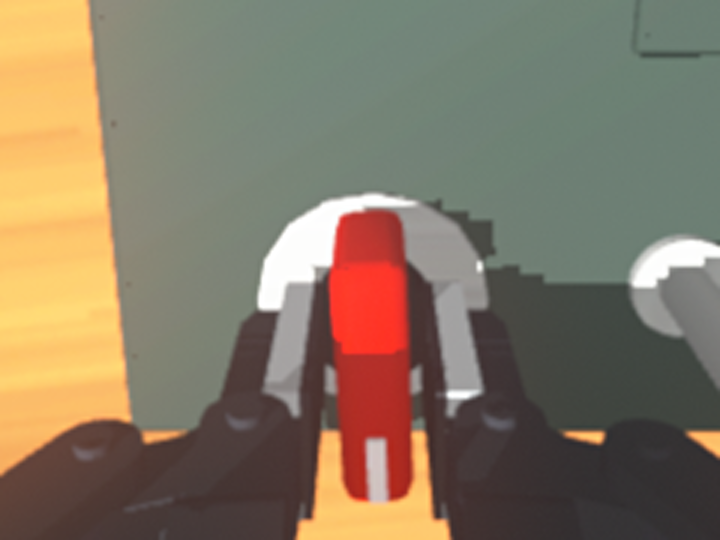

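Call:
play_rows --series '[{"x":0,"y":0,"z":0,"spin":0,"hand":180},{"x":0,"y":0,"z":0,"spin":0,"hand":180},{"x":0,"y":0,"z":0.6,"spin":0,"hand":180},{"x":0,"y":0,"z":0.6,"spin":0,"hand":180},{"x":0,"y":0,"z":0.6,"spin":0,"hand":255},{"x":0,"y":0,"z":0.6,"spin":0,"hand":255},{"x":0,"y":0,"z":0.6,"spin":0,"hand":255},{"x":0,"y":0,"z":0.6,"spin":0,"hand":255},{"x":0,"y":0,"z":0.6,"spin":0,"hand":255}]'

```text
time_s: 4.22
tool_pos: [480.5, 89.3, 80.8]
tool_rot: [[0.992, -0.129, 0.001], [-0.129, -0.992, 0.0], [0.001, -0.0, -1.0]]
ft_force: [-0.7, 0.5, 6.4]
opening: 10.3
```

Call:
play_rows --series '[{"x":0,"y":0,"z":0,"spin":0.12,"hand":255},{"x":0,"y":0,"z":0,"spin":0.24,"hand":255},{"x":0,"y":0,"z":0,"spin":0.36,"hand":255},{"x":0,"y":0,"z":0,"spin":0.48,"hand":255},{"x":0,"y":0,"z":0,"spin":0.6,"hand":255},{"x":0,"y":0,"z":0,"spin":0.72,"hand":255},{"x":0,"y":0,"z":0,"spin":0.84,"hand":255},{"x":0,"y":0,"z":0,"spin":0.96,"hand":255},{"x":0,"y":0,"z":0,"spin":1.08,"hand":255},{"x":0,"y":0,"z":0,"spin":1.2,"hand":255}]'

```text
time_s: 5.05
tool_pos: [481.3, 87.9, 80.8]
tool_rot: [[0.476, 0.88, 0.002], [0.88, -0.476, -0.001], [-0.0, 0.002, -1.0]]
ft_force: [2.1, -4.9, 4.6]
opening: 10.6
```

Call:
play_rows --series '[{"x":0,"y":0,"z":0,"spin":0.12,"hand":255},{"x":0,"y":0,"z":0,"spin":0.24,"hand":255},{"x":0,"y":0,"z":0,"spin":0.36,"hand":255},{"x":0,"y":0,"z":0,"spin":0.37,"hand":255},{"x":0,"y":0,"z":0,"spin":0.37,"hand":255}]'

```text
time_s: 5.47
tool_pos: [481.7, 87.7, 80.8]
tool_rot: [[0.131, 0.991, 0.002], [0.991, -0.131, -0.001], [-0.001, 0.002, -1.0]]
ft_force: [2.6, -4.9, 5.2]
opening: 10.4
```

Call:
play_rows --series '[{"x":0,"y":0,"z":0,"spin":0,"hand":130},{"x":0,"y":0,"z":0,"spin":0,"hand":130},{"x":0,"y":0,"z":0,"spin":0,"hand":130},{"x":0,"y":0,"z":4,"spin":0,"hand":130},{"x":0,"y":0,"z":8,"spin":0,"hand":130},{"x":0,"y":0,"z":10,"spin":0,"hand":130},{"x":0,"y":0,"z":10,"spin":0,"hand":130},{"x":0,"y":0,"z":10,"spin":0,"hand":130}]'

```text
time_s: 6.13
tool_pos: [480.7, 89.3, 181.3]
tool_rot: [[0.13, 0.992, 0.002], [0.992, -0.13, -0.0], [0.0, 0.002, -1.0]]
ft_force: [-0.6, -0.1, -1.1]
opening: 41.5
```

Run:
```python
from h import *
o=get_obs(); print(np.round(o['tool_pos'],1),np.round(o['ft_force'],1))
C=cam('wrist');im=capture('wrist');save('w4',im)
for p in [(480.5,89,100),(470.2,-15.3,106)]: print(proj(C,p))
```

```text
[480.7  89.3 181.3] [-0.6 -0.1 -1.1]
[324.67246139 210.05199901]
[328.27165398 320.61572745]
```

View pics/w4.png

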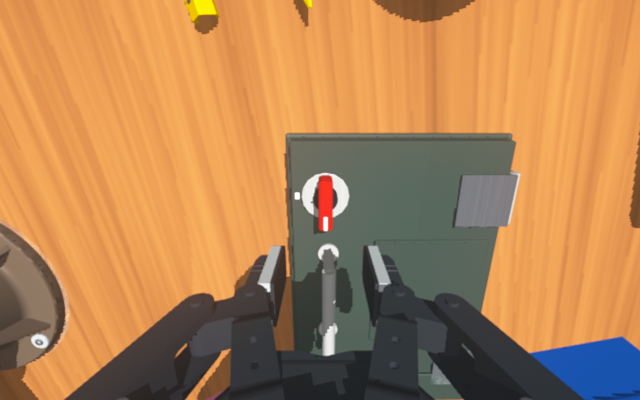

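Call:
play_rows --series '[{"x":-1.0,"y":-10.4,"z":-1,"spin":0,"hand":130},{"x":-1.0,"y":-10.4,"z":-1,"spin":0,"hand":130},{"x":-1.0,"y":-10.4,"z":-2,"spin":0,"hand":130},{"x":-1.0,"y":-10.4,"z":-5,"spin":0,"hand":130},{"x":-1.0,"y":-10.4,"z":-8.9,"spin":0,"hand":130},{"x":-1.0,"y":-10.4,"z":-8.9,"spin":0,"hand":130},{"x":-1.0,"y":-10.4,"z":-8.9,"spin":0,"hand":130},{"x":-1.0,"y":-10.4,"z":-8.9,"spin":0,"hand":255},{"x":-1.0,"y":-10.4,"z":-8.9,"spin":0,"hand":255},{"x":-1.0,"y":-10.4,"z":-8.9,"spin":0,"hand":255}]'

```text
time_s: 7.02
tool_pos: [471.5, -14.3, 93.0]
tool_rot: [[0.129, 0.992, 0.003], [0.992, -0.129, -0.0], [0.0, 0.003, -1.0]]
ft_force: [-1.6, 0.5, 5.4]
opening: 9.6
```

Call:
play_rows --series '[{"x":0,"y":0,"z":0,"spin":0,"hand":255},{"x":0,"y":0,"z":0,"spin":0,"hand":255},{"x":0,"y":0,"z":0,"spin":0,"hand":255}]'

```text
time_s: 7.27
tool_pos: [471.5, -14.3, 93.0]
tool_rot: [[0.129, 0.992, 0.003], [0.992, -0.129, -0.0], [0.0, 0.003, -1.0]]
ft_force: [-1.2, 1.6, 6.9]
opening: 9.7
```

Run:
```python
import numpy as np
ps=0,0
a=np.radians(7.4)
for k in range(0,22):
    th=.08*k; s=-165*np.cos(th)+48*np.sin(th)+165; h=165*np.sin(th)+48*np.cos(th)-48
    print(k,round(th,2),'x %.2f y %.2f z %.2f'%(s*np.cos(a)/10,-s*np.sin(a)/10,h/10))
```

```text
0 0.0 x 0.00 y -0.00 z 0.00
1 0.08 x 0.43 y -0.06 z 1.30
2 0.16 x 0.97 y -0.13 z 2.57
3 0.24 x 1.60 y -0.21 z 3.78
4 0.32 x 2.33 y -0.30 z 4.95
5 0.4 x 3.15 y -0.41 z 6.05
6 0.48 x 4.05 y -0.53 z 7.08
7 0.56 x 5.03 y -0.65 z 8.03
8 0.64 x 6.08 y -0.79 z 8.90
9 0.72 x 7.20 y -0.94 z 9.69
10 0.8 x 8.38 y -1.09 z 10.38
11 0.88 x 9.61 y -1.25 z 10.98
12 0.96 x 10.88 y -1.41 z 11.47
13 1.04 x 12.18 y -1.58 z 11.86
14 1.12 x 13.52 y -1.76 z 12.14
15 1.2 x 14.87 y -1.93 z 12.32
16 1.28 x 16.23 y -2.11 z 12.38
17 1.36 x 17.59 y -2.29 z 12.34
18 1.44 x 18.95 y -2.46 z 12.19
19 1.52 x 20.29 y -2.63 z 11.92
20 1.6 x 21.60 y -2.81 z 11.55
21 1.68 x 22.88 y -2.97 z 11.08
```

Call:
play_rows --series '[{"x":0.43,"y":-0.06,"z":1.3,"spin":0,"hand":255},{"x":0.97,"y":-0.13,"z":2.57,"spin":0,"hand":255},{"x":1.6,"y":-0.21,"z":3.78,"spin":0,"hand":255},{"x":2.33,"y":-0.3,"z":4.95,"spin":0,"hand":255},{"x":3.15,"y":-0.41,"z":6.05,"spin":0,"hand":255},{"x":4.05,"y":-0.53,"z":7.08,"spin":0,"hand":255},{"x":5.03,"y":-0.65,"z":8.03,"spin":0,"hand":255},{"x":6.08,"y":-0.79,"z":8.9,"spin":0,"hand":255},{"x":7.2,"y":-0.94,"z":9.69,"spin":0,"hand":255},{"x":8.38,"y":-1.09,"z":10.38,"spin":0,"hand":255}]'

```text
time_s: 8.1
tool_pos: [548.6, -24.5, 196.7]
tool_rot: [[0.128, 0.992, -0.01], [0.992, -0.128, -0.002], [-0.003, -0.01, -1.0]]
ft_force: [-26.5, 1.4, 27.1]
opening: 9.4
```

Call:
play_rows --series '[{"x":0.6,"y":-0.08,"z":0.32,"spin":0,"hand":255},{"x":1.23,"y":-0.16,"z":0.6,"spin":0,"hand":255},{"x":2.5,"y":-0.32,"z":1.09,"spin":0,"hand":255},{"x":3.8,"y":-0.49,"z":1.48,"spin":0,"hand":255},{"x":5.14,"y":-0.67,"z":1.76,"spin":0,"hand":255},{"x":6.49,"y":-0.84,"z":1.94,"spin":0,"hand":255},{"x":7.85,"y":-1.02,"z":2.0,"spin":0,"hand":255},{"x":8.53,"y":-1.11,"z":2.0,"spin":0,"hand":255},{"x":8.53,"y":-1.11,"z":2.0,"spin":0,"hand":255},{"x":8.53,"y":-1.11,"z":2.0,"spin":0,"hand":255}]'

```text
time_s: 8.93
tool_pos: [640.7, -36.4, 217.1]
tool_rot: [[0.13, 0.992, 0.004], [0.992, -0.13, 0.001], [0.001, 0.004, -1.0]]
ft_force: [2.2, 0.5, 4.8]
opening: 9.5
```

Run:
```python
from h import *
o=get_obs(); print(np.round(o['tool_pos'],1),np.round(o['ft_force'],1))
a=capture('side');b=capture('wrist')
save('s5',a,(200,100,440,280),3.3);save('w5',b)
```

```text
[640.7 -36.4 217.1] [2.2 0.5 4.8]
```

View pics/s5.png

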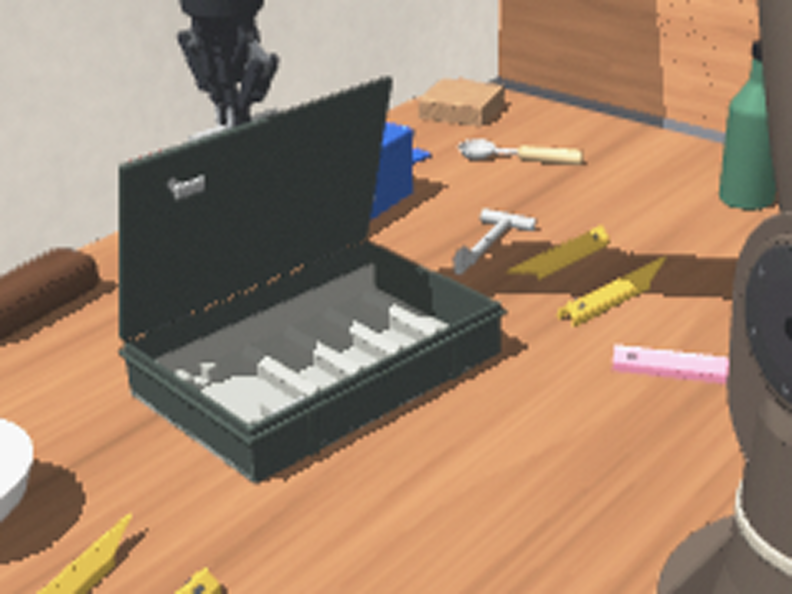

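View pics/w5.png

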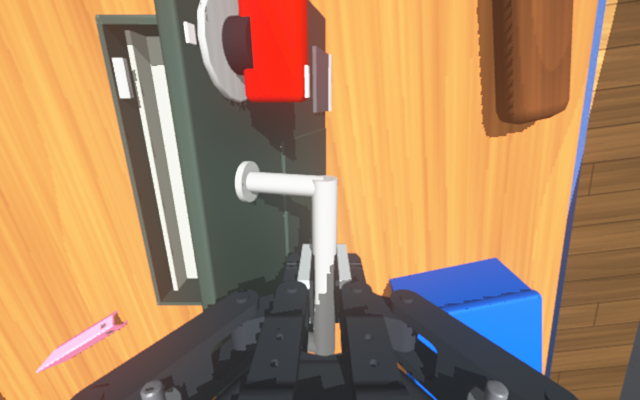

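The lid stands at about 1.3 rad. The cradle is at the case's +y end and the four ridges are towards -y. I'm opening it a little further.

Call:
play_rows --series '[{"x":0.68,"y":-0.09,"z":-0.04,"spin":0,"hand":255},{"x":1.36,"y":-0.18,"z":-0.11,"spin":0,"hand":255},{"x":2.04,"y":-0.26,"z":-0.2,"spin":0,"hand":255},{"x":2.71,"y":-0.35,"z":-0.33,"spin":0,"hand":255},{"x":2.71,"y":-0.35,"z":-0.33,"spin":0,"hand":255},{"x":2.71,"y":-0.35,"z":-0.33,"spin":0,"hand":255}]'

```text
time_s: 9.53
tool_pos: [667.3, -40.0, 213.4]
tool_rot: [[0.13, 0.992, 0.003], [0.992, -0.13, 0.001], [0.001, 0.003, -1.0]]
ft_force: [1.2, 1.0, 4.2]
opening: 9.5
```

Call:
play_rows --series '[{"x":0.66,"y":-0.08,"z":-0.15,"spin":0,"hand":255},{"x":1.33,"y":-0.17,"z":-0.31,"spin":0,"hand":255},{"x":1.33,"y":-0.17,"z":-0.31,"spin":0,"hand":255},{"x":1.33,"y":-0.17,"z":-0.31,"spin":0,"hand":175},{"x":1.33,"y":-0.17,"z":-0.31,"spin":0,"hand":175},{"x":1.33,"y":-0.17,"z":-0.31,"spin":0,"hand":175},{"x":1.33,"y":-0.17,"z":1,"spin":0,"hand":175},{"x":1.33,"y":-0.17,"z":4,"spin":0,"hand":175},{"x":1.33,"y":-0.17,"z":8,"spin":0,"hand":175},{"x":1.33,"y":-0.17,"z":8,"spin":0,"hand":175}]'

```text
time_s: 10.37
tool_pos: [681.7, -40.8, 300.5]
tool_rot: [[0.13, 0.992, 0.009], [0.992, -0.13, 0.001], [0.003, 0.009, -1.0]]
ft_force: [0.2, 2.0, 1.0]
opening: 27.0
```

Call:
play_rows --series '[{"x":0,"y":0,"z":3,"spin":0,"hand":120},{"x":-14,"y":-35,"z":3,"spin":0.3,"hand":120},{"x":-14,"y":-35,"z":3,"spin":0.3,"hand":120},{"x":-14,"y":-35,"z":3,"spin":0.3,"hand":120},{"x":-14,"y":-35,"z":3,"spin":0.3,"hand":120},{"x":-14,"y":-35,"z":3,"spin":0.3,"hand":120},{"x":-14,"y":-35,"z":3,"spin":0.3,"hand":120},{"x":-14,"y":-35,"z":3,"spin":0.3,"hand":120},{"x":-14,"y":-35,"z":3,"spin":0.3,"hand":120},{"x":-14,"y":-35,"z":3,"spin":0.3,"hand":120}]'

```text
time_s: 11.2
tool_pos: [538.9, -392.0, 322.8]
tool_rot: [[-0.169, 0.986, -0.0], [0.986, 0.169, -0.0], [-0.0, -0.0, -1.0]]
ft_force: [0.1, -0.0, 0.0]
opening: 45.3
```

Call:
play_rows --series '[{"x":0,"y":0,"z":0,"spin":0,"hand":120},{"x":0,"y":0,"z":0,"spin":0,"hand":120},{"x":0,"y":0,"z":0,"spin":0,"hand":120}]'

```text
time_s: 11.45
tool_pos: [540.2, -389.9, 322.3]
tool_rot: [[-0.169, 0.986, 0.0], [0.986, 0.169, 0.001], [0.001, 0.0, -1.0]]
ft_force: [0.1, 1.1, 0.1]
opening: 44.9
```

Run:
```python
from h import *
o=get_obs(); print(np.round(o['tool_pos'],1),np.round(o['q'],2))
C=cam('wrist'); np.save('pics/Cw6.npy',np.array([*C[:5]],dtype=object),allow_pickle=True)
a=capture('wrist');b=capture('top');np.save('pics/w6.npy',a);np.save('pics/t6.npy',b)
save('w6',a);save('t6',b,(160,110,480,310),2.5)
```

```text
[ 540.2 -389.9  322.3] [ 1.06  0.61 -0.92  1.26  0.47  1.49  0.36]
```

View pics/w6.png

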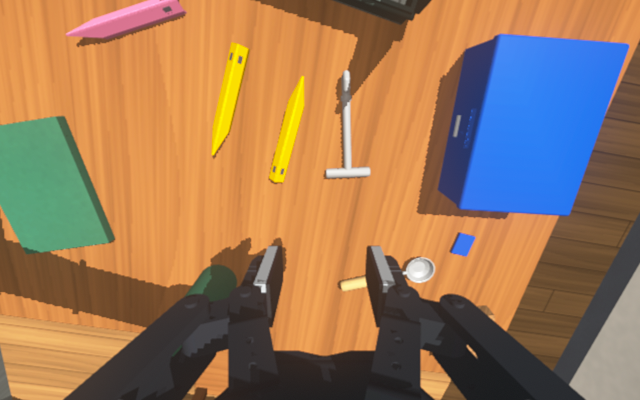

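View pics/t6.png

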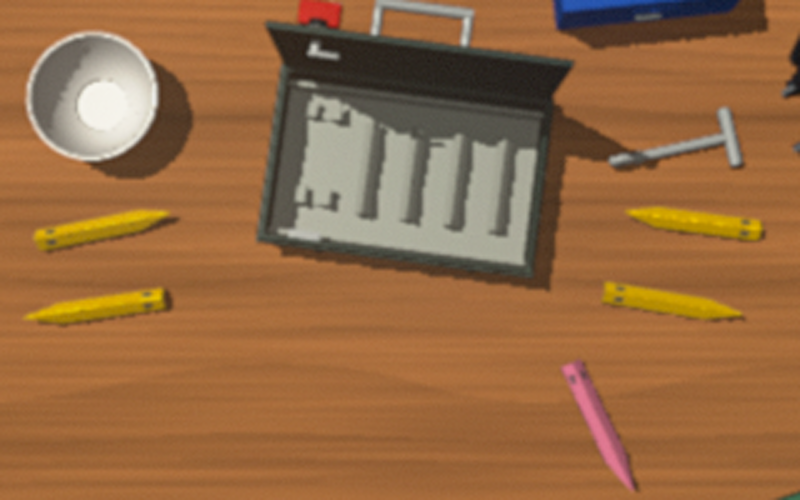

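The wrist view shows the extractor with its T at (348,173) and hook at (346,72). The two right pegs are at (230,100) and (290,130), and the pink look-alike is at (125,20). The top view shows the tray: cradle cheeks at crop (320,110) and (318,195), ridges at about (368,170), (412,178), (457,183) and (500,188).

```bash
cat >> h.py <<'E'
def ext(C,im,box,z=8):
    # extractor grey mask in box
    hsv=cv2.cvtColor(im,cv2.COLOR_RGB2HSV); m=cv2.inRange(hsv,(0,0,95),(180,70,255)); k=np.zeros_like(m); x0,y0,x1,y1=box; k[y0:y1,x0:x1]=m[y0:y1,x0:x1]
    n,l,s,c=cv2.connectedComponentsWithStats(k); i=1+np.argmax(s[1:,4]); return (l==i)
def pegm(C,im,z=10,lo=60):
    hsv=cv2.cvtColor(im,cv2.COLOR_RGB2HSV); y=cv2.inRange(hsv,(20,140,60),(36,255,255)); y=cv2.morphologyEx(y,cv2.MORPH_CLOSE,np.ones((3,3)))
    n,l,s,c=cv2.connectedComponentsWithStats(y); out=[]
    for i in range(1,n):
        if s[i,4]>lo:
            p=np.argwhere(l==i)[:,::-1].astype(float); w=np.array([onz(C,u,v,z)[:2] for u,v in p]); m=w.mean(0); e,V=np.linalg.eigh(np.cov(w.T)); a=V[:,1]
            if ((w-m)@a).min()+((w-m)@a).max()<0: a=-a   # a points to the sharp end
            q=(w-m)@a; r=(w-m)@np.array([-a[1],a[0]])
            print('peg px',c[i].round(),'n',s[i,4],'cent',m.round(1),'dir',round(np.degrees(np.arctan2(a[1],a[0])),1),'len',round(q.max()-q.min(),1),'wid',round(r.max()-r.min(),1),'mid',(m+a*(q.min()+q.max())/2).round(1))
E
python3 - <<'E'
from h import *
C=np.load('pics/Cw6.npy',allow_pickle=True); C=(*C,0); a=np.load('pics/w6.npy')
cv2.imwrite('pics/c6.png',cv2.resize(a[50:200,250:410],None,fx=4,fy=4)[:,:,::-1])
pegm(C,a); 
m=ext(C,a,(315,55,385,190)); p=np.argwhere(m)[:,::-1].astype(float); print(len(p))
w=np.array([onz(C,u,v,8)[:2] for u,v in p])
T=w[p[:,1]>165]; print('T centroid',T.mean(0), p[p[:,1]>165].mean(0)); S=w[(p[:,1]>105)&(p[:,1]<162)]; e,V=np.linalg.eigh(np.cov(S.T)); d=V[:,1]; d*=np.sign(d[1]); print('shaft',S.mean(0),np.degrees(np.arctan2(d[1],d[0])))
print('along from T to shaft far',((w-T.mean(0))@d).max(),((w-T.mean(0))@d).min())
e,V=np.linalg.eigh(np.cov(T.T)); print('T dir',np.degrees(np.arctan2(V[1,1],V[0,1])), np.ptp(T@V[:,1]))
print('origin',T.mean(0)+d*70,'grip',T.mean(0)+d*60)
E
```

```text
peg px [228.  94.] n 1895 cent [ 386.2 -321.9] dir -100.0 len 164.3 wid 27.2 mid [ 384.2 -333.5]
peg px [288. 133.] n 1603 cent [ 479.  -363.2] dir 82.8 len 164.8 wid 25.3 mid [ 479.4 -359.8]
1163
T centroid [ 580.77004651 -405.57421175] [347.70207852 171.88452656]
shaft [ 567.43843709 -347.17929925] 102.367297835777
along from T to shaft far 149.17761556570326 -8.304958918203017
T dir -167.39779489141395 68.72471389539794
origin [ 565.77759726 -337.19858404] grip [ 567.91937573 -346.96653085]
```

View pics/c6.png

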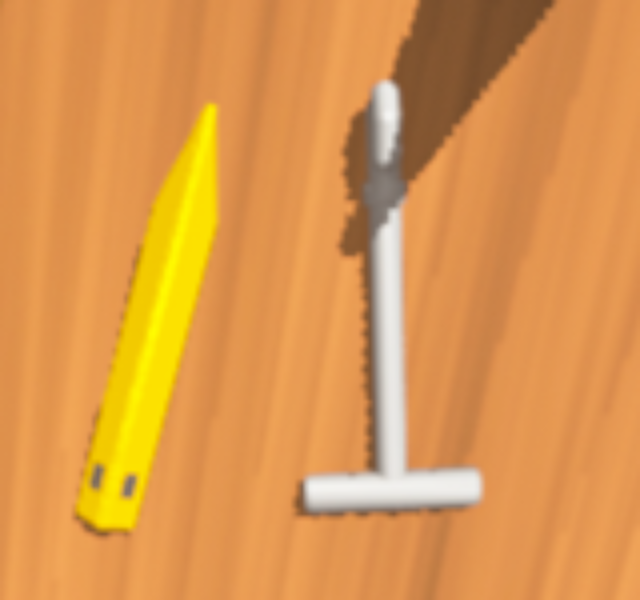

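Call:
play_rows --series '[{"x":2.8,"y":4.5,"z":-4,"spin":0.046,"hand":120},{"x":2.8,"y":4.5,"z":-8,"spin":0.046,"hand":120},{"x":2.8,"y":4.5,"z":-12,"spin":0.046,"hand":120},{"x":2.8,"y":4.5,"z":-16,"spin":0.046,"hand":120},{"x":2.8,"y":4.5,"z":-19,"spin":0.046,"hand":120},{"x":2.8,"y":4.5,"z":-19,"spin":0.046,"hand":120},{"x":2.8,"y":4.5,"z":-19,"spin":0.046,"hand":120},{"x":2.8,"y":4.5,"z":-19,"spin":0.046,"hand":120}]'

```text
time_s: 12.22
tool_pos: [570.1, -344.6, 134.6]
tool_rot: [[-0.215, 0.977, 0.003], [0.977, 0.215, -0.0], [-0.001, 0.003, -1.0]]
ft_force: [-0.2, -0.5, 0.5]
opening: 45.0
```

Run:
```python
from h import *
o=get_obs(); print(np.round(o['tool_pos'],1))
C=cam('wrist');a=capture('wrist');save('w7',a)
print(proj(C,(567.9,-347,8)),proj(C,(580.8,-405.6,8)))
m=ext(C,a,(230,30,480,345)); p=np.argwhere(m)[:,::-1].astype(float); print(len(p),p.min(0),p.max(0))
w=np.array([onz(C,u,v,8)[:2] for u,v in p]);np.save('pics/p7.npy',p)
```

```text
[ 570.1 -344.6  134.6]
[321.25282098 195.12548331] [321.3958622  250.83456707]
2787 [287.  98.] [355. 258.]
```

View pics/w7.png

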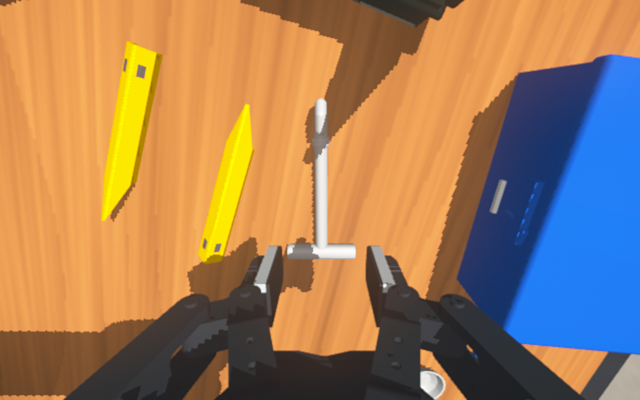

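Call:
play_rows --series '[{"x":0,"y":0,"z":-4,"spin":0,"hand":120},{"x":0,"y":0,"z":-7,"spin":0,"hand":120},{"x":0,"y":0,"z":-10,"spin":0,"hand":120},{"x":0,"y":0,"z":-11.5,"spin":0,"hand":120},{"x":0,"y":0,"z":-12.5,"spin":0,"hand":120},{"x":0,"y":0,"z":-12.8,"spin":0,"hand":120},{"x":0,"y":0,"z":-12.8,"spin":0,"hand":120},{"x":0,"y":0,"z":-12.8,"spin":0,"hand":120},{"x":0,"y":0,"z":-12.8,"spin":0,"hand":255},{"x":0,"y":0,"z":-12.8,"spin":0,"hand":255}]'

```text
time_s: 13.1
tool_pos: [569.2, -345.6, 5.3]
tool_rot: [[-0.214, 0.977, 0.002], [0.977, 0.214, -0.001], [-0.001, 0.002, -1.0]]
ft_force: [-0.7, 0.1, -0.8]
opening: 22.0
```

Call:
play_rows --series '[{"x":0,"y":0,"z":0,"spin":0,"hand":255},{"x":0,"y":0,"z":0,"spin":0,"hand":255},{"x":0,"y":0,"z":0,"spin":0,"hand":255},{"x":0,"y":0,"z":0,"spin":0,"hand":255},{"x":0,"y":0,"z":0,"spin":0,"hand":255}]'

```text
time_s: 13.52
tool_pos: [569.1, -345.5, 5.0]
tool_rot: [[-0.214, 0.977, 0.001], [0.977, 0.214, -0.001], [-0.001, 0.001, -1.0]]
ft_force: [-0.5, -0.0, 5.8]
opening: 9.2
```

Call:
play_rows --series '[{"x":0,"y":0,"z":2,"spin":0,"hand":255},{"x":0,"y":0,"z":5,"spin":0,"hand":255},{"x":0,"y":0,"z":9,"spin":0,"hand":255},{"x":0,"y":0,"z":13,"spin":0,"hand":255},{"x":0,"y":0,"z":17,"spin":0,"hand":255},{"x":0,"y":0,"z":17,"spin":0,"hand":255},{"x":0,"y":0,"z":17,"spin":0,"hand":255}]'

```text
time_s: 14.1
tool_pos: [569.8, -345.5, 176.8]
tool_rot: [[-0.214, 0.977, 0.004], [0.977, 0.214, -0.002], [-0.003, 0.004, -1.0]]
ft_force: [-0.8, -0.8, -1.9]
opening: 9.1
```

Run:
```python
from h import *
o=get_obs(); print(np.round(o['tool_pos'],1),o['opening'],np.round(o['ft_force'],1))
C=cam('wrist');a=capture('wrist');save('w8',a);save('s8',capture('side'),(280,80,480,230),4)
```

```text
[ 569.8 -345.5  176.8] 9.13051008610009 [-0.8 -0.8 -1.9]
```

View pics/w8.png

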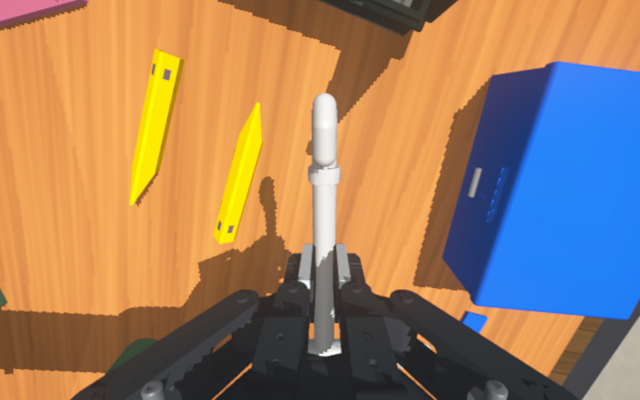

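View pics/s8.png

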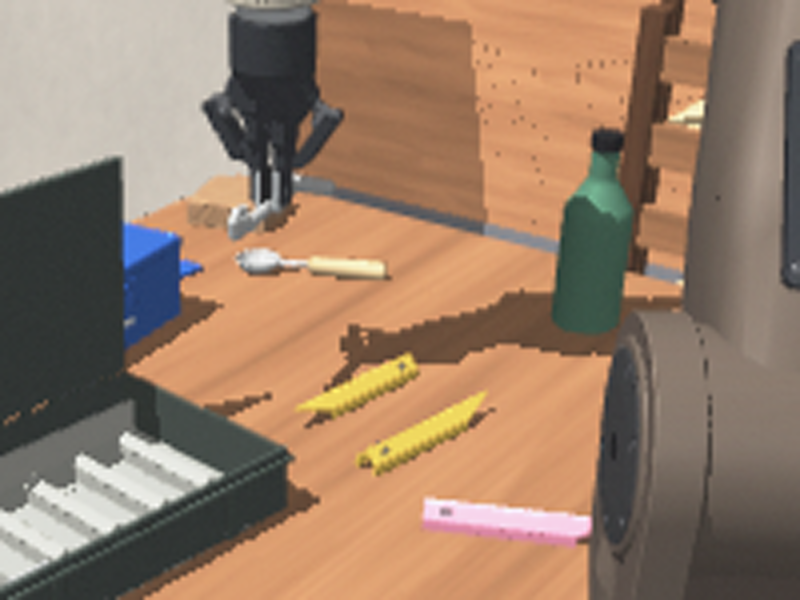

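Run:
```python
from h import *
o=get_obs();C=cam('wrist'); p=o['tool_pos'];R=o['tool_rot']
for uv in [(324,166),(324,183),(324,174.5)]:
    q=onz(C,*uv,p[2]+3); print(uv,(R.T@(q-p)).round(1))
# hook tip top ~ z 31 above underside: underside at p2-5
q=onz(C,324,94,p[2]-5+31); print((R.T@(q-p)).round(1))
```

```text
(324, 166) [53.9 -0.4 -3. ]
(324, 183) [45.5 -0.4 -3. ]
(324, 174.5) [49.8 -0.4 -3. ]
[ 85.9  -0.4 -26. ]
```

Run:
```python
from h import *
b=np.load('pics/t6.npy'); save('t6b',b,(262,135,388,225),6)
C=cam('top'); c=np.array([534.8,-23.6]);y=np.radians(-7.4);Rr=np.array([[np.cos(y),-np.sin(y)],[np.sin(y),np.cos(y)]])
for Y in [111,97,59,7,-7,-45,-97,-111]:
    for X in (-55,0,55):
        w=c+Rr@[X,Y]; u=proj(C,[*w,30]); print(Y,X,((u-[262,135])*6).round(0),end=' ')
    print()
```

```text
111 -55 [117. 344.] 111 0 [132. 232.] 111 55 [148. 121.] 
97 -55 [146. 347.] 97 0 [161. 236.] 97 55 [176. 125.] 
59 -55 [223. 357.] 59 0 [238. 246.] 59 55 [253. 135.] 
7 -55 [330. 371.] 7 0 [345. 259.] 7 55 [359. 148.] 
-7 -55 [359. 375.] -7 0 [373. 263.] -7 55 [388. 152.] 
-45 -55 [437. 385.] -45 0 [451. 273.] -45 55 [465. 162.] 
-97 -55 [544. 398.] -97 0 [558. 286.] -97 55 [571. 175.] 
-111 -55 [572. 402.] -111 0 [586. 290.] -111 55 [600. 179.]
```

View pics/t6b.png

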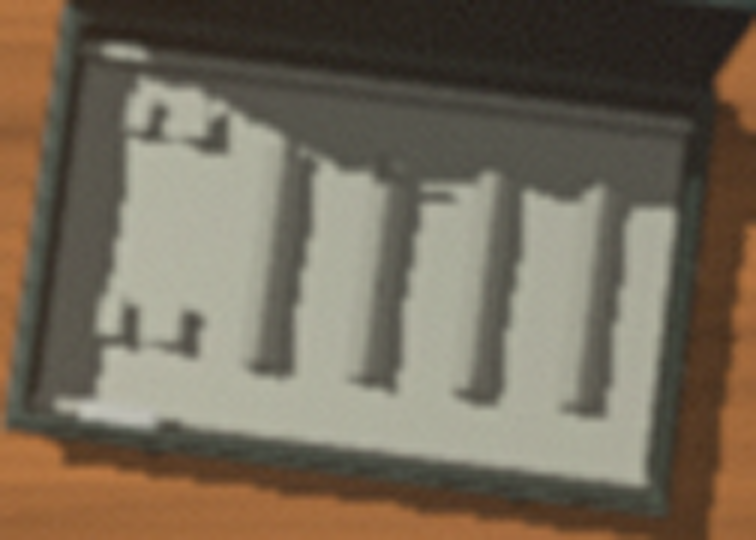

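Call:
play_rows --series '[{"x":-4,"y":3,"z":0,"spin":-0.12,"hand":255},{"x":-6.8,"y":6,"z":0,"spin":-0.24,"hand":255},{"x":-6.8,"y":9,"z":0,"spin":-0.36,"hand":255},{"x":-6.8,"y":12,"z":0,"spin":-0.48,"hand":255},{"x":-6.8,"y":15,"z":0,"spin":-0.6,"hand":255},{"x":-6.8,"y":15,"z":0,"spin":-0.72,"hand":255},{"x":-6.8,"y":15,"z":0,"spin":-0.84,"hand":255},{"x":-6.8,"y":15,"z":0,"spin":-0.96,"hand":255},{"x":-6.8,"y":15,"z":0,"spin":-1.08,"hand":255},{"x":-6.8,"y":15,"z":0,"spin":-1.2,"hand":255}]'

```text
time_s: 15.03
tool_pos: [499.1, -195.2, 172.0]
tool_rot: [[0.836, 0.549, -0.003], [0.549, -0.836, 0.001], [-0.002, -0.003, -1.0]]
ft_force: [0.1, 0.4, -2.1]
opening: 8.7
```

Call:
play_rows --series '[{"x":0.5,"y":3,"z":0,"spin":-0.12,"hand":255},{"x":1,"y":6,"z":0,"spin":-0.24,"hand":255},{"x":1.5,"y":9,"z":0,"spin":-0.36,"hand":255},{"x":2,"y":12,"z":0,"spin":-0.48,"hand":255},{"x":2.5,"y":15,"z":0,"spin":-0.6,"hand":255},{"x":3,"y":18.5,"z":0,"spin":-0.716,"hand":255},{"x":3.4,"y":22,"z":0,"spin":-0.716,"hand":255},{"x":3.8,"y":25,"z":0,"spin":-0.716,"hand":255},{"x":3.8,"y":27.1,"z":-1.4,"spin":-0.716,"hand":255},{"x":3.8,"y":27.1,"z":-1.4,"spin":-0.716,"hand":255}]'

```text
time_s: 15.87
tool_pos: [536.0, 81.2, 156.8]
tool_rot: [[0.993, -0.122, -0.005], [-0.122, -0.993, 0.002], [-0.005, -0.002, -1.0]]
ft_force: [-0.8, 0.3, -1.2]
opening: 9.2
```

Call:
play_rows --series '[{"x":0,"y":0,"z":0,"spin":0,"hand":255},{"x":0,"y":0,"z":0,"spin":0,"hand":255},{"x":0,"y":0,"z":0,"spin":0,"hand":255}]'

```text
time_s: 16.12
tool_pos: [538.1, 74.1, 159.2]
tool_rot: [[0.991, -0.131, -0.001], [-0.131, -0.991, -0.001], [-0.001, 0.001, -1.0]]
ft_force: [-0.1, 0.7, -1.9]
opening: 9.1
```

Run:
```python
from h import *
o=get_obs(); print(np.round(o['tool_pos'],1),o['opening'],np.round(o['q'],2),np.round(o['tool_rot'],3).tolist())
C=cam('wrist');a=capture('wrist');save('w9',a);np.save('pics/w9.npy',a)
c=np.array([534.8,-23.6]);y=np.radians(-7.4);Rr=np.array([[np.cos(y),-np.sin(y)],[np.sin(y),np.cos(y)]])
for X,Y,Z in [(-40,97+20,24),(-40,97-20,24),(61,117,24),(61,77,24),(-100,155,58),(-100,-155,58),(-55,45,30),(55,45,30)]: print(X,Y,Z,proj(C,[*(c+Rr@[X,Y]),Z]).round(0))
```

```text
[538.1  74.1 159.2] 9.088434446877418 [ 0.17  0.44 -0.55  1.83  0.28  0.95 -2.2 ] [[0.991, -0.131, -0.001], [-0.131, -0.991, -0.001], [-0.001, 0.001, -1.0]]
-40 117 24 [306. 217.]
-40 77 24 [345. 217.]
61 117 24 [303. 114.]
61 77 24 [347. 114.]
-100 155 58 [266. 288.]
-100 -155 58 [584. 287.]
-55 45 30 [377. 233.]
55 45 30 [383. 121.]
```

View pics/w9.png

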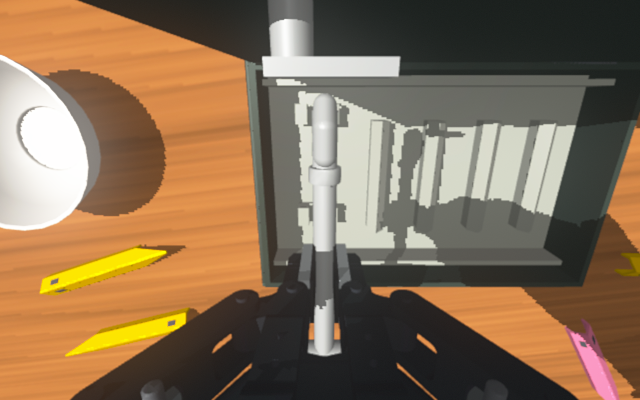

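Run:
```python
from h import *
a=np.load('pics/w9.npy'); g=(np.clip(a.astype(float)/255,0,1)**.6*255).astype(np.uint8); save('w9b',g,(250,80,400,300),3.6)
```

```text
(no output)
```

View pics/w9b.png

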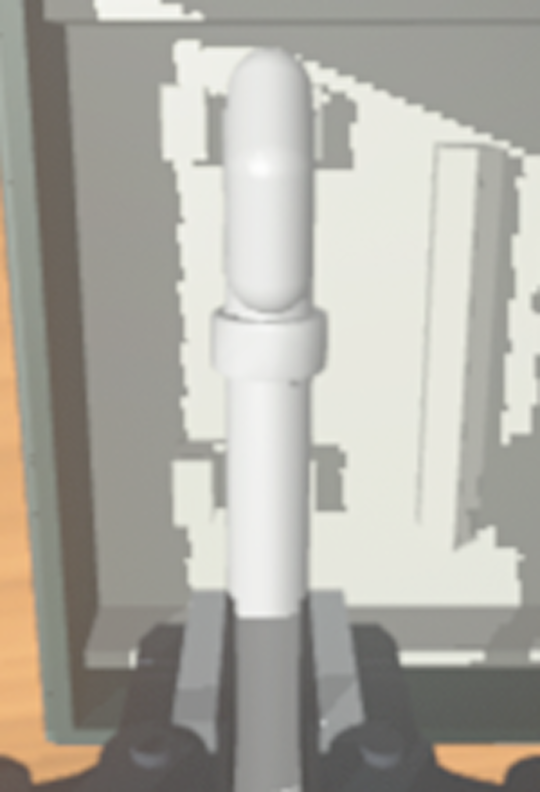

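Call:
play_rows --series '[{"x":0.22,"y":0.71,"z":-3,"spin":0,"hand":255},{"x":0.22,"y":0.71,"z":-6,"spin":0,"hand":255},{"x":0.22,"y":0.71,"z":-8,"spin":0,"hand":255},{"x":0.22,"y":0.71,"z":-9,"spin":0,"hand":255},{"x":0.22,"y":0.71,"z":-9,"spin":0,"hand":255},{"x":0.22,"y":0.71,"z":-9,"spin":0,"hand":255}]'

```text
time_s: 16.67
tool_pos: [540.9, 82.3, 70.2]
tool_rot: [[0.992, -0.13, -0.0], [-0.13, -0.992, -0.0], [-0.0, 0.0, -1.0]]
ft_force: [0.1, 0.1, -1.8]
opening: 9.1
```

Run:
```python
from h import *
o=get_obs(); print(np.round(o['tool_pos'],1),o['opening'],np.round(o['tool_rot'],3).tolist())
C=cam('wrist');a=capture('wrist');g=(np.clip(a.astype(float)/255,0,1)**.6*255).astype(np.uint8); save('w10',g,(200,50,450,350),2)
```

```text
[540.9  82.3  70.2] 9.095933292281604 [[0.992, -0.13, -0.0], [-0.13, -0.992, -0.0], [-0.0, 0.0, -1.0]]
```

View pics/w10.png

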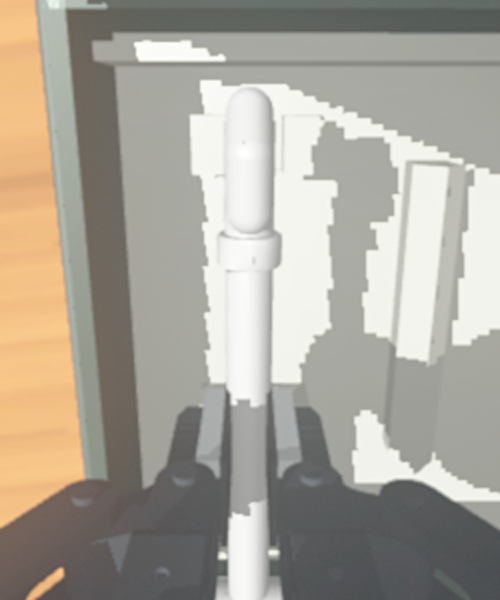

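Run:
```python
from h import *
o=get_obs();C=cam('wrist');p=o['tool_pos'];R=o['tool_rot']
for uv,z in [((296,122.5),24),((361,122.5),24),((341,122.5),24),((324.5,175),p[2]+3),((308.5,174),p[2]+3),((340,174),p[2]+3)]:
    q=onz(C,*uv,z); print(uv,z,(R.T@(q-p)).round(1))
```

```text
(296, 122.5) 24 [ 68.7 -18.6  47. ]
(361, 122.5) 24 [68.7 21.9 47. ]
(341, 122.5) 24 [68.7  9.5 47. ]
(324.5, 175) 73.92093792481316 [47.3 -0.9 -2.9]
(308.5, 174) 73.92093792481316 [47.8 -8.7 -2.9]
(340, 174) 73.92093792481316 [47.8  6.6 -2.9]
```

Call:
play_rows --series '[{"x":-0.05,"y":-0.22,"z":-1,"spin":0,"hand":255},{"x":-0.05,"y":-0.22,"z":-2,"spin":0,"hand":255},{"x":-0.05,"y":-0.22,"z":-3,"spin":0,"hand":255},{"x":-0.05,"y":-0.22,"z":-4,"spin":0,"hand":255},{"x":-0.05,"y":-0.22,"z":-4.7,"spin":0,"hand":255},{"x":-0.05,"y":-0.22,"z":-5.2,"spin":0,"hand":255},{"x":-0.05,"y":-0.22,"z":-5.5,"spin":0,"hand":255},{"x":-0.05,"y":-0.22,"z":-5.5,"spin":0,"hand":255}]'

```text
time_s: 17.38
tool_pos: [539.7, 80.7, 14.0]
tool_rot: [[0.992, -0.129, -0.001], [-0.129, -0.992, -0.0], [-0.001, 0.0, -1.0]]
ft_force: [0.5, -0.8, -1.4]
opening: 8.8
```

Call:
play_rows --series '[{"x":0,"y":0,"z":-0.1,"spin":0,"hand":255},{"x":0,"y":0,"z":-0.1,"spin":0,"hand":185},{"x":0,"y":0,"z":-0.1,"spin":0,"hand":185},{"x":0,"y":0,"z":-0.1,"spin":0,"hand":185},{"x":0,"y":0,"z":1,"spin":0,"hand":185},{"x":0,"y":0,"z":4,"spin":0,"hand":185},{"x":0,"y":0,"z":8,"spin":0,"hand":185},{"x":0,"y":0,"z":12,"spin":0,"hand":185},{"x":0,"y":0,"z":12,"spin":0,"hand":185},{"x":0,"y":0,"z":12,"spin":0,"hand":185}]'

```text
time_s: 18.22
tool_pos: [541.9, 81.1, 138.4]
tool_rot: [[0.992, -0.129, 0.006], [-0.129, -0.992, 0.001], [0.006, -0.002, -1.0]]
ft_force: [0.4, -0.3, 0.1]
opening: 23.5
```

Run:
```python
from h import *
o=get_obs(); print(np.round(o['tool_pos'],1),o['opening'])
C=cam('wrist');a=capture('wrist');g=(np.clip(a.astype(float)/255,0,1)**.6*255).astype(np.uint8); save('w11',g,(200,50,450,300),2.4)
c=np.array([534.8,-23.6]);y=np.radians(-7.4);Rr=np.array([[np.cos(y),-np.sin(y)],[np.sin(y),np.cos(y)]])
for uv,z in [((200+260/2.4,50+430/2.4),16)]: print(onz(C,*uv,z))
for X,Y,Z in [(-70,103,16),(42,103,20),(79,103,39)]: print((proj(C,[*(c+Rr@[X,Y]),Z])-[200,50])*2.4)
```

```text
[541.9  81.1 138.4] 23.467519134347597
[507.08516667 102.58522512  16.        ]
[305.06156021 487.18551432]
[306.0922219  219.65257327]
[307.06434238 111.39822826]
```

View pics/w11.png

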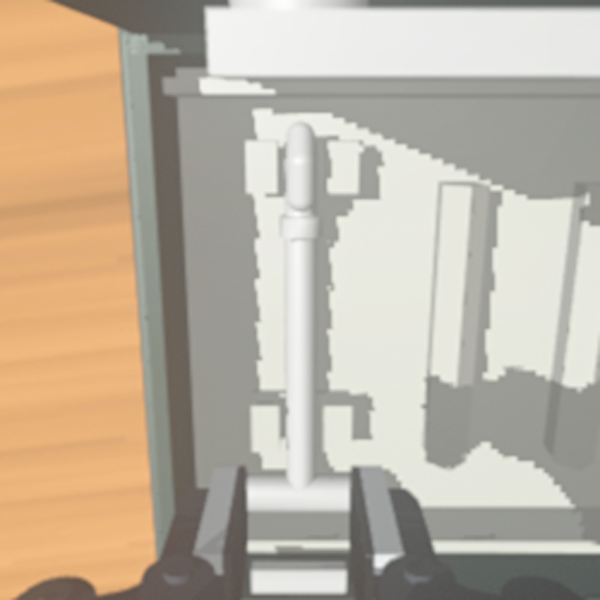

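The extractor lies in both saddles, with its T at crop (300,492) between the front rib and the front saddle. Next is the left peg near the bowl.

Call:
play_rows --series '[{"x":-1,"y":3,"z":1,"spin":0.12,"hand":120},{"x":-3,"y":7,"z":1,"spin":0.24,"hand":120},{"x":-6.8,"y":11,"z":1,"spin":0.36,"hand":120},{"x":-6.8,"y":15,"z":1,"spin":0.48,"hand":120},{"x":-6.8,"y":19,"z":1,"spin":0.6,"hand":120},{"x":-6.8,"y":23,"z":1,"spin":0.72,"hand":120},{"x":-6.8,"y":25.4,"z":1,"spin":0.84,"hand":120},{"x":-6.8,"y":25.4,"z":1,"spin":0.96,"hand":120},{"x":-6.8,"y":25.4,"z":1,"spin":1.08,"hand":120},{"x":-6.8,"y":25.4,"z":1,"spin":1.2,"hand":120}]'

```text
time_s: 19.1
tool_pos: [470.9, 334.9, 143.4]
tool_rot: [[0.472, 0.881, -0.002], [0.881, -0.472, -0.001], [-0.002, -0.001, -1.0]]
ft_force: [-0.3, -1.0, 0.2]
opening: 45.5
```

Call:
play_rows --series '[{"x":0,"y":0,"z":0,"spin":0.12,"hand":120},{"x":0,"y":0,"z":0,"spin":0.24,"hand":120},{"x":0,"y":0,"z":0,"spin":0.36,"hand":120},{"x":0,"y":0,"z":0,"spin":0.48,"hand":120},{"x":0,"y":0,"z":0,"spin":0.6,"hand":120},{"x":0,"y":0,"z":0,"spin":0.7,"hand":120},{"x":0,"y":0,"z":0,"spin":0.7,"hand":120},{"x":0,"y":0,"z":0,"spin":0.7,"hand":120}]'

```text
time_s: 19.77
tool_pos: [471.5, 334.1, 143.8]
tool_rot: [[-0.196, 0.981, -0.002], [0.981, 0.196, -0.001], [-0.0, -0.002, -1.0]]
ft_force: [0.0, 0.6, -0.7]
opening: 45.4
```

Run:
```python
from h import *
o=get_obs(); print(np.round(o['tool_pos'],1),np.round(o['tool_rot'],3).tolist(),np.round(o['q'],2))
C=cam('wrist');a=capture('wrist');save('w12',a);pegm(C,a)
```

```text
[471.5 334.1 143.8] [[-0.196, 0.981, -0.002], [0.981, 0.196, -0.001], [-0.0, -0.002, -1.0]] [-0.04  0.67 -1.03  1.74  0.63  1.11 -1.07]
peg px [231. 167.] n 3945 cent [379.1 337.6] dir -80.9 len 166.1 wid 27.5 mid [379.2 337.5]
peg px [325. 181.] n 3627 cent [470.6 342.7] dir -78.5 len 166.9 wid 24.9 mid [473.4 328.9]
```

View pics/w12.png

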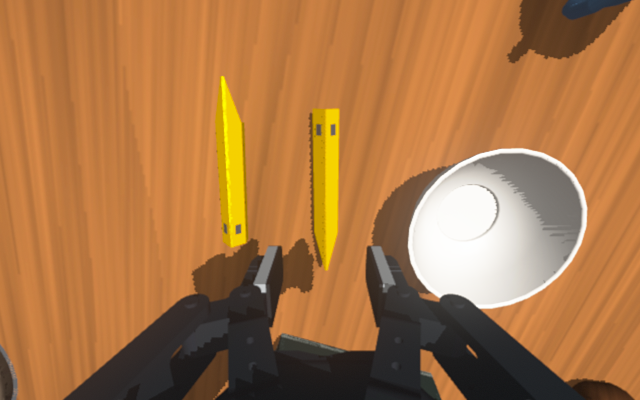

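Run:
```python
from h import *
o=get_obs();C=cam('wrist')
for z in (0,12,22):
    b=onz(C,325.5,108.5,z);t=onz(C,326,270,z); print(z,b.round(1),t.round(1),np.linalg.norm(b-t).round(1),((b+t)/2).round(1))
    b=onz(C,223,76,z);t=onz(C,235,246,z); print('B',z,b.round(1),t.round(1),np.linalg.norm(b-t).round(1),((b+t)/2).round(1))
pegm(C,capture('wrist'),22)
C=cam('top');pegm(C,capture('top'),22)
```

```text
0 [457.3 410.2   0. ] [491.9 241.1   0. ] 172.6 [474.6 325.6   0. ]
B 0 [361.1 419.6   0. ] [388.9 251.    0. ] 170.9 [375.  335.3   0. ]
12 [457.3 410.4  12. ] [490.3 248.4  12. ] 165.4 [473.8 329.4  12. ]
B 12 [365.1 419.4  12. ] [391.7 257.9  12. ] 163.7 [378.4 338.7  12. ]
22 [457.2 410.6  22. ] [489.1 254.5  22. ] 159.3 [473.1 332.6  22. ]
B 22 [368.4 419.3  22. ] [394.  263.7  22. ] 157.7 [381.2 341.5  22. ]
peg px [231. 168.] n 3938 cent [382.5 341. ] dir 99.1 len 159.0 wid 26.3 mid [382.5 341. ]
peg px [325. 181.] n 3628 cent [469.9 345.8] dir -78.6 len 159.7 wid 23.8 mid [472.6 332.7]
peg px [439. 199.] n 415 cent [ 476.4 -365.9] dir 82.2 len 159.3 wid 24.7 mid [ 477.3 -359.5]
peg px [426. 230.] n 420 cent [ 383.9 -325.2] dir -99.5 len 157.6 wid 24.9 mid [ 382.8 -331.5]
peg px [197. 233.] n 385 cent [376.8 336.5] dir 97.0 len 156.4 wid 26.8 mid [376.6 338.1]
```

Call:
play_rows --series '[{"x":0.15,"y":-0.1,"z":-4,"spin":0.005,"hand":120},{"x":0.15,"y":-0.1,"z":-8,"spin":0.005,"hand":120},{"x":0.15,"y":-0.1,"z":-11,"spin":0.005,"hand":120},{"x":0.15,"y":-0.1,"z":-13,"spin":0.005,"hand":120},{"x":0.15,"y":-0.1,"z":-14.2,"spin":0.005,"hand":120},{"x":0.15,"y":-0.1,"z":-14.2,"spin":0.005,"hand":120},{"x":0.15,"y":-0.1,"z":-14.2,"spin":0.005,"hand":120},{"x":0.15,"y":-0.1,"z":-14.2,"spin":0.005,"hand":120}]'

```text
time_s: 20.58
tool_pos: [474.2, 334.6, 4.3]
tool_rot: [[-0.203, 0.979, 0.002], [0.979, 0.203, 0.001], [0.001, 0.002, -1.0]]
ft_force: [0.6, 0.3, -0.2]
opening: 44.9
```

Call:
play_rows --series '[{"x":0,"y":0,"z":0,"spin":0,"hand":255},{"x":0,"y":0,"z":0,"spin":0,"hand":255},{"x":0,"y":0,"z":0,"spin":0,"hand":255},{"x":0,"y":0,"z":0,"spin":0,"hand":255},{"x":0,"y":0,"z":0,"spin":0,"hand":255}]'

```text
time_s: 21.0
tool_pos: [474.4, 334.3, 4.5]
tool_rot: [[-0.203, 0.979, 0.002], [0.979, 0.203, 0.001], [0.001, 0.002, -1.0]]
ft_force: [0.1, -1.0, 8.1]
opening: 21.7
```

Call:
play_rows --series '[{"x":0,"y":0,"z":2,"spin":0,"hand":255},{"x":0,"y":0,"z":5,"spin":0,"hand":255},{"x":0,"y":0,"z":9,"spin":0,"hand":255},{"x":0,"y":0,"z":13,"spin":0,"hand":255},{"x":0,"y":0,"z":15,"spin":0,"hand":255},{"x":0,"y":0,"z":15,"spin":0,"hand":255},{"x":0,"y":0,"z":15,"spin":0,"hand":255}]'

```text
time_s: 21.58
tool_pos: [474.3, 334.1, 154.7]
tool_rot: [[-0.203, 0.979, 0.003], [0.979, 0.203, 0.001], [0.001, 0.003, -1.0]]
ft_force: [-0.4, -1.0, -1.5]
opening: 21.7
```

Run:
```python
from h import *
o=get_obs(); p=o['tool_pos'];R=o['tool_rot'];print(np.round(p,1),o['opening'],np.round(o['ft_force'],1))
C=cam('wrist');a=capture('wrist');save('w13',a)
for uv in [(326,85)]: print((R.T@(onz(C,*uv,p[2]+18)-p)).round(1))
```

```text
[474.3 334.1 154.7] 21.736567416141863 [-0.4 -1.  -1.5]
[ 89.5   0.4 -17.9]
```

View pics/w13.png

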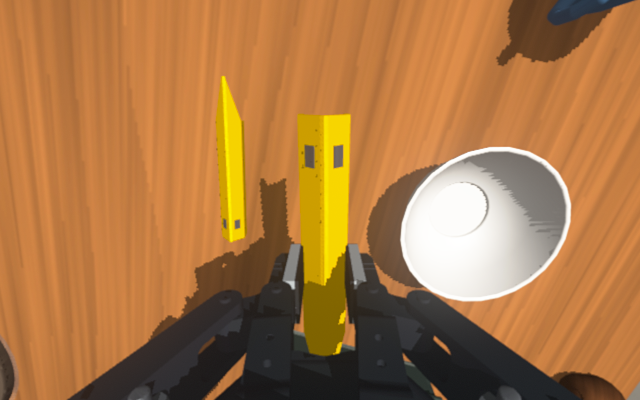

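The peg is held, with its blunt end at (324,115).

```bash
cat >> h.py <<'E'
def held(uv,dz=17.5):
    o=get_obs(); p=o['tool_pos'];R=o['tool_rot'];C=cam('wrist'); return (R.T@(onz(C,*uv,p[2]+dz)-p)).round(1)
c0=np.array([534.8,-23.6]);y0=np.radians(-7.4);Rc=np.array([[np.cos(y0),-np.sin(y0)],[np.sin(y0),np.cos(y0)]])
def w(X,Y): return c0+Rc@[X,Y]
E
python3 - <<'E'
from h import *
print(held((324,117)),held((300,114),-4),held((349,114),-4))
print([w(0,Y).round(1) for Y in (45,-7,-59,-111)])
E
```

```text
[ 77.3  -0.4 -17.5] [ 77.7 -11.8   4. ] [77.7 11.6  4. ]
[array([540.6,  21. ]), array([533.9, -30.5]), array([527.2, -82.1]), array([ 520.5, -133.7])]
```

Call:
play_rows --series '[{"x":0,"y":-3,"z":0,"spin":0.12,"hand":255},{"x":0,"y":-6,"z":0,"spin":0.24,"hand":255},{"x":0,"y":-9,"z":0,"spin":0.36,"hand":255},{"x":1,"y":-12,"z":0,"spin":0.48,"hand":255},{"x":2,"y":-15,"z":0,"spin":0.6,"hand":255},{"x":3,"y":-18,"z":0,"spin":0.72,"hand":255},{"x":4,"y":-21,"z":0,"spin":0.84,"hand":255},{"x":5,"y":-24,"z":0,"spin":0.96,"hand":255},{"x":6,"y":-27,"z":0,"spin":1.08,"hand":255},{"x":6.5,"y":-30,"z":0,"spin":1.2,"hand":255}]'

```text
time_s: 22.47
tool_pos: [538.7, 31.5, 151.4]
tool_rot: [[-0.987, 0.16, -0.002], [0.16, 0.987, 0.0], [0.002, -0.0, -1.0]]
ft_force: [0.4, -0.6, 0.1]
opening: 21.9
```

Call:
play_rows --series '[{"x":0.07,"y":-1.05,"z":-1,"spin":0.037,"hand":255},{"x":0.07,"y":-1.05,"z":-3,"spin":0.037,"hand":255},{"x":0.07,"y":-1.05,"z":-5,"spin":0.037,"hand":255},{"x":0.07,"y":-1.05,"z":-7,"spin":0.037,"hand":255},{"x":0.07,"y":-1.05,"z":-7,"spin":0.037,"hand":255},{"x":0.07,"y":-1.05,"z":-7,"spin":0.037,"hand":255}]'

```text
time_s: 22.97
tool_pos: [538.0, 22.9, 81.5]
tool_rot: [[-0.992, 0.128, -0.003], [0.128, 0.992, 0.0], [0.003, -0.0, -1.0]]
ft_force: [-0.8, 1.0, 0.4]
opening: 21.8
```

Run:
```python
from h import *
o=get_obs(); p=o['tool_pos'];R=o['tool_rot'];print(np.round(p,1),o['opening'],np.round(o['ft_force'],1),np.degrees(np.arctan2(R[1,1],R[0,1])),np.round(o['q'],2))
print('case xy',(Rc.T@(p[:2]-c0)).round(1))
C=cam('wrist');a=capture('wrist');g=(np.clip(a.astype(float)/255,0,1)**.6*255).astype(np.uint8); save('w14',g);save('s14',capture('side'),(220,100,380,250),4)
```

```text
[538.   22.9  81.5] 21.840102099029146 [-0.8  1.   0.4] 82.6509800059058 [ 0.62  0.79 -1.17  1.88  0.84  1.07  0.54]
case xy [-2.8 46.6]
```

View pics/w14.png

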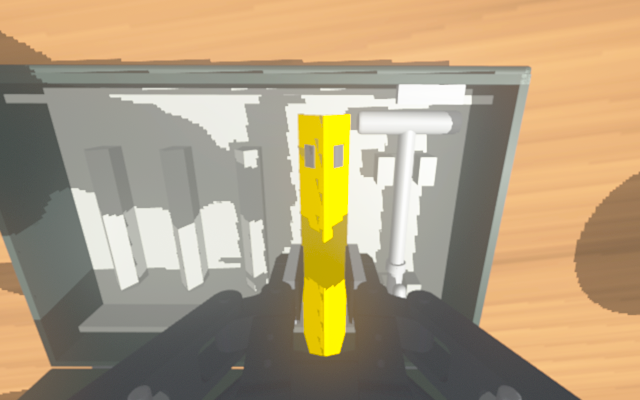

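View pics/s14.png

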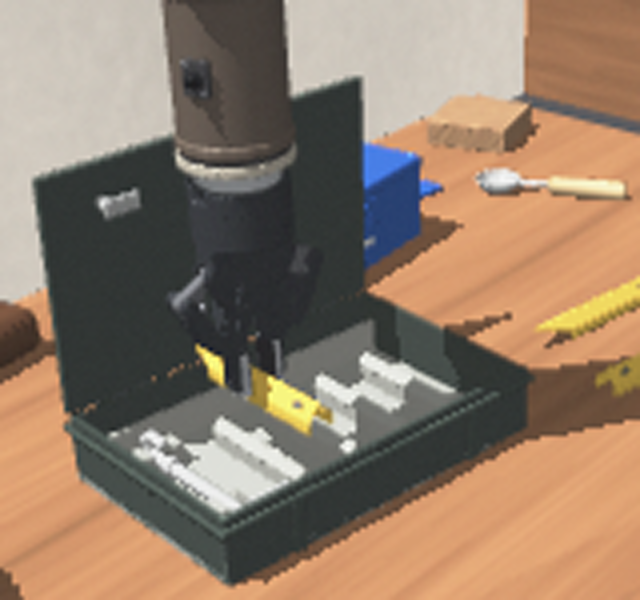

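Run:
```python
from h import *
C=cam('wrist')
for Y in (-7,-59,-111): print(Y,[proj(C,[*w(X,Y),30]).round(1).tolist() for X in (-55,0)])
a=cv2.imread('pics/w14.png')[:,:,::-1]; save('w14b',a,(60,90,310,320),3)
```

```text
-7 [[240.1, 148.1], [246.9, 224.6]]
-59 [[161.6, 148.1], [175.0, 224.5]]
-111 [[83.1, 148.0], [102.9, 224.5]]
```

View pics/w14b.png

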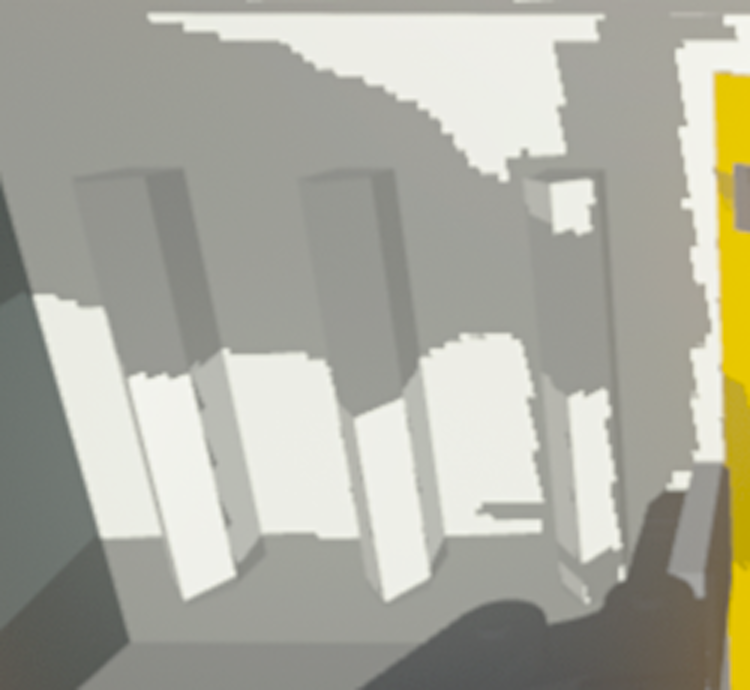

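Call:
play_rows --series '[{"x":0.06,"y":-0.16,"z":-1,"spin":0,"hand":255},{"x":0.06,"y":-0.16,"z":-2,"spin":0,"hand":255},{"x":0.06,"y":-0.16,"z":-3,"spin":0,"hand":255},{"x":0.06,"y":-0.16,"z":-4,"spin":0,"hand":255},{"x":0.06,"y":-0.16,"z":-4.7,"spin":0,"hand":255},{"x":0.06,"y":-0.16,"z":-5.3,"spin":0,"hand":255},{"x":0.06,"y":-0.16,"z":-5.9,"spin":0,"hand":255},{"x":0.06,"y":-0.16,"z":-6.4,"spin":0,"hand":255},{"x":0.06,"y":-0.16,"z":-6.4,"spin":0,"hand":255}]'

```text
time_s: 23.82
tool_pos: [539.5, 21.4, 17.8]
tool_rot: [[-0.992, 0.128, -0.001], [0.128, 0.992, -0.0], [0.001, -0.0, -1.0]]
ft_force: [-0.3, 0.1, -0.8]
opening: 21.6
```

```bash
cat >> h.py <<'E'
def st():
    o=get_obs(); p=o['tool_pos'];R=o['tool_rot'];print(np.round(p,1),'open',round(o['opening'],1),'F',np.round(o['ft_force'],1),'yang',np.degrees(np.arctan2(R[1,1],R[0,1])).round(1),'t',o['time_s'],'case',(Rc.T@(p[:2]-c0)).round(1))
E
python3 - <<'E'
from h import *
st()
E
```

```text
[539.5  21.4  17.8] open 21.6 F [-0.3  0.1 -0.8] yang 82.6 t 23.8167 case [-1.2 45.2]
```

Call:
play_rows --series '[{"x":0,"y":0,"z":-0.15,"spin":0,"hand":255},{"x":0,"y":0,"z":-0.15,"spin":0,"hand":157},{"x":0,"y":0,"z":-0.15,"spin":0,"hand":157},{"x":0,"y":0,"z":-0.15,"spin":0,"hand":157},{"x":0,"y":0,"z":1,"spin":0,"hand":157},{"x":0,"y":0,"z":4,"spin":0,"hand":157},{"x":0,"y":0,"z":8,"spin":0,"hand":157},{"x":0,"y":0,"z":12,"spin":0,"hand":157},{"x":0,"y":0,"z":12,"spin":0,"hand":157},{"x":0,"y":0,"z":12,"spin":0,"hand":157}]'

```text
time_s: 24.65
tool_pos: [541.3, 22.2, 142.2]
tool_rot: [[-0.992, 0.129, 0.005], [0.129, 0.992, 0.0], [-0.005, 0.001, -1.0]]
ft_force: [0.3, 0.0, -1.1]
opening: 32.7
```

Run:
```python
from h import *
st();C=cam('wrist');a=capture('wrist');g=(np.clip(a.astype(float)/255,0,1)**.6*255).astype(np.uint8); save('w15',g);save('s15',capture('side'),(220,130,380,250),4)
print([proj(C,[*w(X,45),34]).round(1).tolist() for X in (-80,80)])
pegm(C,a,34)
```

```text
[541.3  22.2 142.2] open 32.7 F [ 0.3  0.  -1.1] yang 82.6 t 24.65 case [ 0.6 46.3]
[[320.8, 103.9], [321.3, 274.7]]
peg px [322. 182.] n 3753 cent [527.9  23.5] dir -7.5 len 157.6 wid 22.5 mid [541.1  21.8]
```

View pics/w15.png

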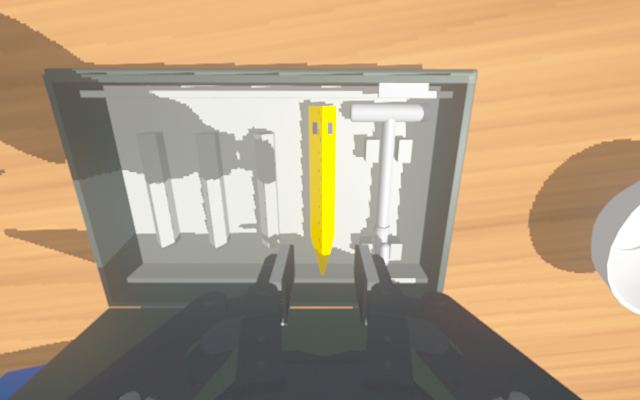

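View pics/s15.png

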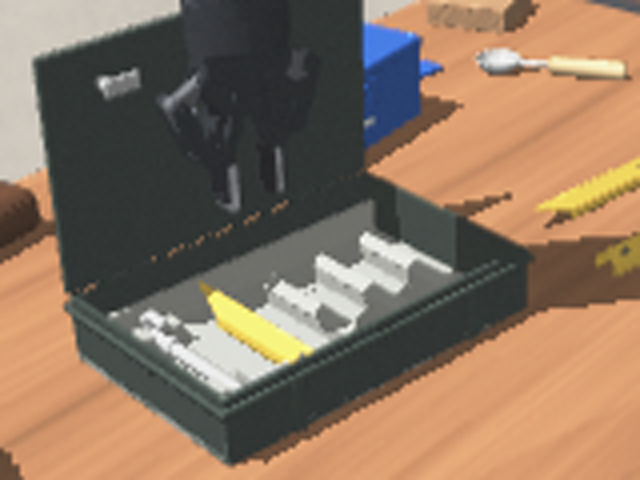

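Peg 1 is seated over ridge 1, with its measured middle within 1 mm of the nest. On to the second left peg.

Call:
play_rows --series '[{"x":-2,"y":3,"z":1,"spin":-0.12,"hand":120},{"x":-4,"y":6,"z":1,"spin":-0.24,"hand":120},{"x":-5,"y":10,"z":1,"spin":-0.36,"hand":120},{"x":-7,"y":13,"z":1,"spin":-0.48,"hand":120},{"x":-9,"y":16,"z":1,"spin":-0.6,"hand":120},{"x":-11,"y":19,"z":1,"spin":-0.72,"hand":120},{"x":-12,"y":23,"z":1,"spin":-0.84,"hand":120},{"x":-14,"y":26,"z":1,"spin":-0.96,"hand":120},{"x":-15,"y":29,"z":1,"spin":-1.08,"hand":120},{"x":-15.9,"y":32,"z":1,"spin":-1.2,"hand":120}]'

```text
time_s: 25.58
tool_pos: [379.0, 342.2, 147.8]
tool_rot: [[-0.235, 0.972, -0.002], [0.972, 0.235, -0.002], [-0.001, -0.002, -1.0]]
ft_force: [0.9, 0.5, -0.6]
opening: 45.5
```

Call:
play_rows --series '[{"x":0,"y":0,"z":0,"spin":-0.083,"hand":120},{"x":0,"y":0,"z":0,"spin":-0.083,"hand":120},{"x":0,"y":0,"z":0,"spin":-0.083,"hand":120},{"x":0,"y":0,"z":0,"spin":-0.083,"hand":120}]'

```text
time_s: 25.92
tool_pos: [381.2, 339.9, 147.9]
tool_rot: [[-0.16, 0.987, -0.001], [0.987, 0.16, -0.002], [-0.002, -0.001, -1.0]]
ft_force: [0.1, -0.6, 0.4]
opening: 45.0
```

Run:
```python
from h import *
st();C=cam('wrist');a=capture('wrist');save('w16',a);pegm(C,a,22)
```

```text
[381.2 339.9 147.9] open 45.0 F [ 0.1 -0.6  0.4] yang 9.2 t 25.9167 case [-199.2  340.7]
peg px [321. 189.] n 3422 cent [377.5 341.7] dir -81.6 len 158.7 wid 23.7 mid [377.7 340.4]
```

View pics/w16.png

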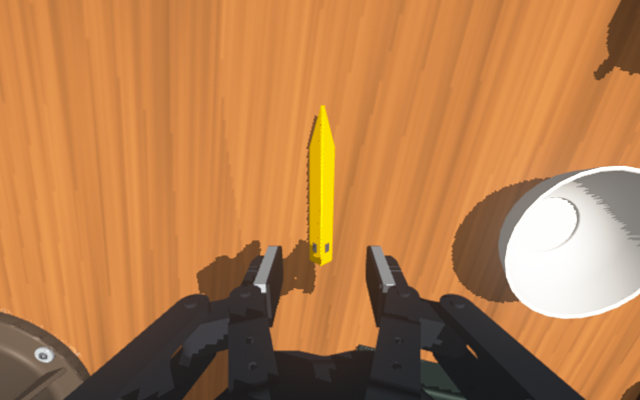

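Call:
play_rows --series '[{"x":-0.4,"y":-0.1,"z":-4,"spin":-0.012,"hand":120},{"x":-0.4,"y":-0.1,"z":-8,"spin":-0.012,"hand":120},{"x":-0.4,"y":-0.1,"z":-11,"spin":-0.012,"hand":120},{"x":-0.4,"y":-0.1,"z":-13,"spin":-0.012,"hand":120},{"x":-0.4,"y":-0.1,"z":-14.2,"spin":-0.012,"hand":120},{"x":-0.4,"y":-0.1,"z":-14.6,"spin":-0.012,"hand":120},{"x":-0.4,"y":-0.1,"z":-14.6,"spin":-0.012,"hand":120},{"x":-0.4,"y":-0.1,"z":-14.6,"spin":-0.012,"hand":120}]'

```text
time_s: 26.63
tool_pos: [377.5, 340.8, 3.7]
tool_rot: [[-0.146, 0.989, 0.001], [0.989, 0.146, 0.001], [0.001, 0.001, -1.0]]
ft_force: [0.1, -0.3, 0.5]
opening: 45.6
```

Call:
play_rows --series '[{"x":0,"y":0,"z":0,"spin":0,"hand":255},{"x":0,"y":0,"z":0,"spin":0,"hand":255},{"x":0,"y":0,"z":0,"spin":0,"hand":255},{"x":0,"y":0,"z":0,"spin":0,"hand":255},{"x":0,"y":0,"z":0,"spin":0,"hand":255}]'

```text
time_s: 27.05
tool_pos: [377.6, 341.1, 4.3]
tool_rot: [[-0.146, 0.989, 0.002], [0.989, 0.146, 0.001], [0.001, 0.002, -1.0]]
ft_force: [-1.2, -1.5, 7.8]
opening: 21.8
```

Call:
play_rows --series '[{"x":0,"y":0,"z":2,"spin":0,"hand":255},{"x":0,"y":0,"z":5,"spin":0,"hand":255},{"x":0,"y":0,"z":9,"spin":0,"hand":255},{"x":0,"y":0,"z":13,"spin":0,"hand":255},{"x":0,"y":0,"z":15,"spin":0,"hand":255},{"x":0,"y":0,"z":15,"spin":0,"hand":255},{"x":0,"y":0,"z":15,"spin":0,"hand":255}]'

```text
time_s: 27.63
tool_pos: [377.7, 341.1, 154.7]
tool_rot: [[-0.146, 0.989, 0.003], [0.989, 0.146, 0.002], [0.001, 0.004, -1.0]]
ft_force: [-0.1, -0.1, -0.4]
opening: 21.9
```

Run:
```python
from h import *
st();a=capture('wrist');save('w17',a)
```

```text
[377.7 341.1 154.7] open 21.9 F [-0.1 -0.1 -0.4] yang 8.4 t 27.6333 case [-202.8  341.4]
```

View pics/w17.png

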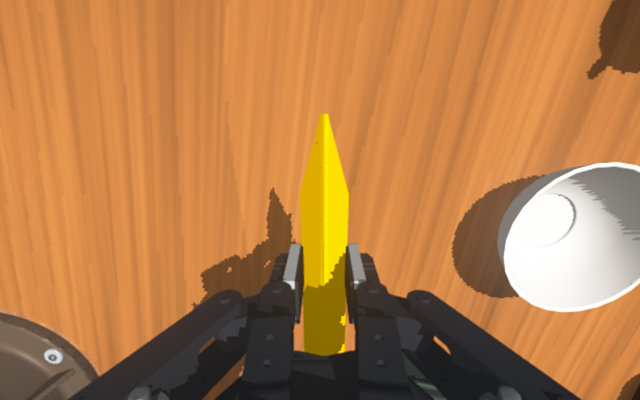

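Run:
```python
from h import *
print(held((325,114)))
```

```text
[ 78.5  -0.  -17.5]
```

Call:
play_rows --series '[{"x":1,"y":-3.8,"z":0,"spin":0.12,"hand":255},{"x":2.5,"y":-7.4,"z":0,"spin":0.24,"hand":255},{"x":4,"y":-11,"z":0,"spin":0.36,"hand":255},{"x":5.5,"y":-14.8,"z":0,"spin":0.48,"hand":255},{"x":7,"y":-18.5,"z":0,"spin":0.6,"hand":255},{"x":8.8,"y":-22,"z":0,"spin":0.72,"hand":255},{"x":10.5,"y":-25.5,"z":0,"spin":0.84,"hand":255},{"x":12,"y":-29,"z":0,"spin":0.96,"hand":255},{"x":13.5,"y":-32.5,"z":0,"spin":1.08,"hand":255},{"x":15,"y":-36,"z":0,"spin":1.2,"hand":255}]'

```text
time_s: 28.52
tool_pos: [526.5, -21.7, 151.6]
tool_rot: [[-0.976, 0.216, -0.002], [0.216, 0.976, 0.0], [0.002, -0.0, -1.0]]
ft_force: [0.9, 1.5, -0.4]
opening: 21.5
```

Call:
play_rows --series '[{"x":0.64,"y":-1.08,"z":-1,"spin":0.095,"hand":255},{"x":0.64,"y":-1.08,"z":-3,"spin":0.095,"hand":255},{"x":0.64,"y":-1.08,"z":-5,"spin":0.095,"hand":255},{"x":0.64,"y":-1.08,"z":-7,"spin":0.095,"hand":255},{"x":0.64,"y":-1.08,"z":-9,"spin":0.095,"hand":255},{"x":0.64,"y":-1.08,"z":-9,"spin":0.095,"hand":255},{"x":0.64,"y":-1.08,"z":-9,"spin":0.095,"hand":255}]'

```text
time_s: 29.1
tool_pos: [532.0, -30.1, 61.6]
tool_rot: [[-0.992, 0.128, -0.003], [0.128, 0.992, 0.0], [0.003, 0.0, -1.0]]
ft_force: [0.2, 0.1, 0.4]
opening: 22.1
```

Run:
```python
from h import *
st();C=cam('wrist');a=capture('wrist');g=(np.clip(a.astype(float)/255,0,1)**.6*255).astype(np.uint8); save('w18',g)
for Y in (45,-59,-111): print(Y,[proj(C,[*w(X,Y),30]).round(1).tolist() for X in (-55,0)])
```

```text
[532.  -30.1  61.6] open 22.1 F [0.2 0.1 0.4] yang 82.7 t 29.1 case [-2.  -6.8]
45 [[409.3, 154.7], [401.5, 238.8]]
-59 [[234.2, 154.5], [242.2, 238.6]]
-111 [[146.5, 154.4], [162.5, 238.6]]
```

View pics/w18.png

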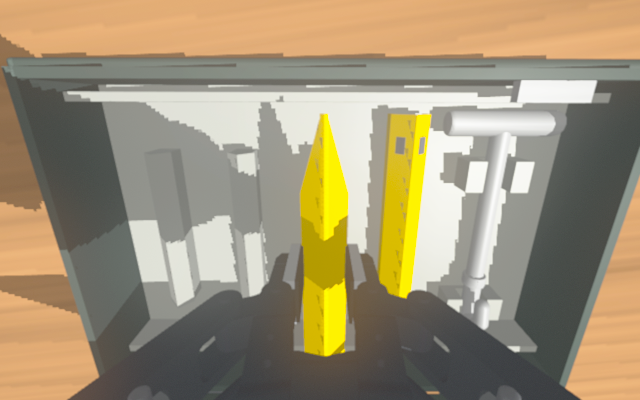

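Call:
play_rows --series '[{"x":0.05,"y":0,"z":-1,"spin":0,"hand":255},{"x":0.05,"y":0,"z":-2,"spin":0,"hand":255},{"x":0.05,"y":0,"z":-2.8,"spin":0,"hand":255},{"x":0.05,"y":0,"z":-3.4,"spin":0,"hand":255},{"x":0.05,"y":0,"z":-4,"spin":0,"hand":255},{"x":0.05,"y":0,"z":-4.4,"spin":0,"hand":255},{"x":0.05,"y":0,"z":-4.5,"spin":0,"hand":255},{"x":0.05,"y":0,"z":-4.5,"spin":0,"hand":255}]'

```text
time_s: 29.82
tool_pos: [533.7, -30.2, 17.6]
tool_rot: [[-0.992, 0.128, -0.0], [0.128, 0.992, 0.0], [0.0, 0.0, -1.0]]
ft_force: [0.2, 0.3, -0.3]
opening: 22.1
```

Call:
play_rows --series '[{"x":0,"y":0,"z":-0.1,"spin":0,"hand":255},{"x":0,"y":0,"z":-0.1,"spin":0,"hand":157},{"x":0,"y":0,"z":-0.1,"spin":0,"hand":157},{"x":0,"y":0,"z":-0.1,"spin":0,"hand":157},{"x":0,"y":0,"z":1,"spin":0,"hand":157},{"x":0,"y":0,"z":4,"spin":0,"hand":157},{"x":0,"y":0,"z":8,"spin":0,"hand":157},{"x":0,"y":0,"z":12,"spin":0,"hand":157},{"x":0,"y":0,"z":12,"spin":0,"hand":157},{"x":0,"y":0,"z":12,"spin":0,"hand":157}]'

```text
time_s: 30.65
tool_pos: [535.2, -29.8, 141.0]
tool_rot: [[-0.992, 0.129, 0.005], [0.129, 0.992, -0.0], [-0.005, 0.0, -1.0]]
ft_force: [0.4, 0.5, -0.7]
opening: 32.8
```

Run:
```python
from h import *
st();C=cam('wrist');a=capture('wrist');g=(np.clip(a.astype(float)/255,0,1)**.6*255).astype(np.uint8); save('w19',g);pegm(C,a,34)
```

```text
[535.2 -29.8 141. ] open 32.8 F [ 0.4  0.5 -0.7] yang 82.6 t 30.65 case [ 1.2 -6.1]
peg px [22. 69.] n 1200 cent [ 399.7 -247.6] dir 87.9 len 45.7 wid 26.0 mid [ 399.7 -245.9]
peg px [379. 176.] n 3754 cent [523.   21.1] dir -7.1 len 137.8 wid 24.8 mid [530.7  20.1]
peg px [323. 195.] n 3626 cent [533.7 -29.6] dir -7.4 len 156.9 wid 23.1 mid [534.7 -29.8]
peg px [ 19. 177.] n 1011 cent [ 481.5 -289.3] dir 82.8 len 47.8 wid 23.3 mid [ 481.9 -286.3]
```

View pics/w19.png

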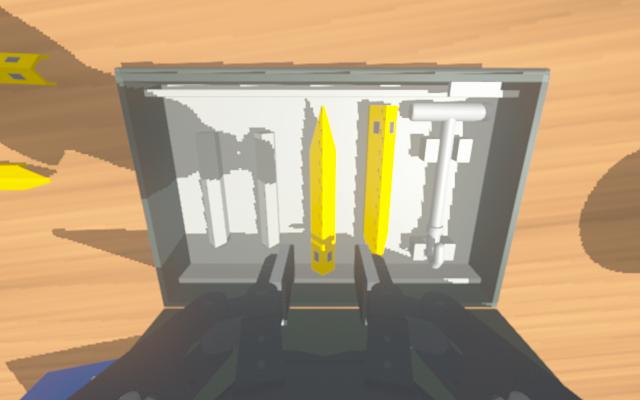

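Call:
play_rows --series '[{"x":-1,"y":-3.3,"z":1,"spin":-0.12,"hand":157},{"x":-2,"y":-6.6,"z":1,"spin":-0.24,"hand":157},{"x":-3,"y":-10,"z":1,"spin":-0.36,"hand":120},{"x":-4,"y":-13.3,"z":1,"spin":-0.48,"hand":120},{"x":-5,"y":-16.6,"z":1,"spin":-0.6,"hand":120},{"x":-5.5,"y":-20,"z":1,"spin":-0.72,"hand":120},{"x":-5.5,"y":-23.3,"z":1,"spin":-0.84,"hand":120},{"x":-5.5,"y":-26.6,"z":1,"spin":-0.96,"hand":120},{"x":-5.5,"y":-30,"z":1,"spin":-1.08,"hand":120},{"x":-5.5,"y":-32.8,"z":1,"spin":-1.2,"hand":120}]'

```text
time_s: 31.53
tool_pos: [477.2, -360.9, 146.5]
tool_rot: [[-0.232, 0.973, -0.002], [0.973, 0.232, 0.0], [0.001, -0.002, -1.0]]
ft_force: [0.7, -0.2, -0.4]
opening: 45.0
```

Call:
play_rows --series '[{"x":0,"y":0,"z":0,"spin":-0.12,"hand":120},{"x":0,"y":0,"z":0,"spin":-0.24,"hand":120},{"x":0,"y":0,"z":0,"spin":-0.36,"hand":120},{"x":0,"y":0,"z":0,"spin":-0.373,"hand":120},{"x":0,"y":0,"z":0,"spin":-0.373,"hand":120},{"x":0,"y":0,"z":0,"spin":-0.373,"hand":120}]'

```text
time_s: 32.03
tool_pos: [478.4, -358.0, 147.2]
tool_rot: [[0.127, 0.992, -0.001], [0.992, -0.127, 0.0], [0.0, -0.001, -1.0]]
ft_force: [-0.2, -0.6, 0.5]
opening: 45.1
```

Run:
```python
from h import *
st();C=cam('wrist');a=capture('wrist');save('w20',a);pegm(C,a,22)
```

```text
[ 478.4 -358.   147.2] open 45.1 F [-0.2 -0.6  0.5] yang -7.3 t 32.0333 case [ -12.8 -338.8]
peg px [226. 163.] n 3984 cent [ 391.3 -318.9] dir -100.3 len 159.6 wid 26.7 mid [ 388.7 -333.1]
peg px [326. 190.] n 3419 cent [ 479.6 -356.8] dir -97.4 len 158.5 wid 23.9 mid [ 479.5 -357.8]
```

View pics/w20.png

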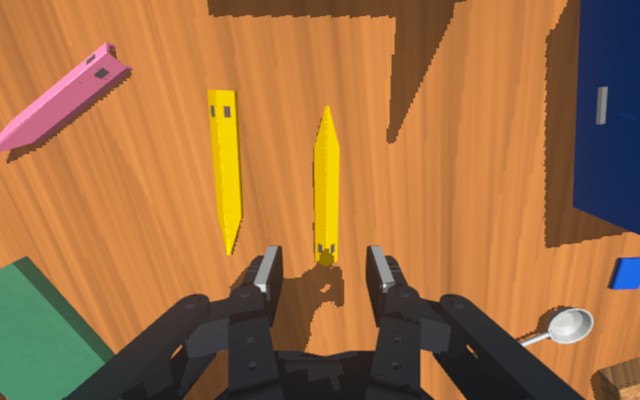

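Call:
play_rows --series '[{"x":0,"y":0.05,"z":-4,"spin":0,"hand":120},{"x":0,"y":0.05,"z":-8,"spin":0,"hand":120},{"x":0,"y":0.05,"z":-11,"spin":0,"hand":120},{"x":0,"y":0.05,"z":-13,"spin":0,"hand":120},{"x":0,"y":0.05,"z":-14.2,"spin":0,"hand":120},{"x":0,"y":0.05,"z":-14.5,"spin":0,"hand":120},{"x":0,"y":0.05,"z":-14.5,"spin":0,"hand":120},{"x":0,"y":0.05,"z":-14.5,"spin":0,"hand":120}]'

```text
time_s: 32.75
tool_pos: [479.7, -358.0, 4.0]
tool_rot: [[0.13, 0.992, 0.002], [0.992, -0.13, -0.001], [-0.0, 0.002, -1.0]]
ft_force: [0.3, -0.8, -0.1]
opening: 45.7
```

Call:
play_rows --series '[{"x":0,"y":0,"z":0,"spin":0,"hand":255},{"x":0,"y":0,"z":0,"spin":0,"hand":255},{"x":0,"y":0,"z":0,"spin":0,"hand":255},{"x":0,"y":0,"z":0,"spin":0,"hand":255},{"x":0,"y":0,"z":0,"spin":0,"hand":255}]'

```text
time_s: 33.17
tool_pos: [479.8, -358.3, 4.6]
tool_rot: [[0.131, 0.991, 0.002], [0.991, -0.131, -0.002], [-0.001, 0.002, -1.0]]
ft_force: [-1.4, 1.0, 6.9]
opening: 21.9
```

Call:
play_rows --series '[{"x":0,"y":0,"z":2,"spin":0,"hand":255},{"x":0,"y":0,"z":5,"spin":0,"hand":255},{"x":0,"y":0,"z":9,"spin":0,"hand":255},{"x":0,"y":0,"z":13,"spin":0,"hand":255},{"x":0,"y":0,"z":15,"spin":0,"hand":255},{"x":0,"y":0,"z":15,"spin":0,"hand":255},{"x":0,"y":0,"z":15,"spin":0,"hand":255}]'

```text
time_s: 33.75
tool_pos: [479.6, -358.3, 154.9]
tool_rot: [[0.131, 0.991, 0.003], [0.991, -0.131, -0.003], [-0.002, 0.003, -1.0]]
ft_force: [-0.3, -0.9, -0.9]
opening: 22.1
```

Run:
```python
from h import *
st();a=capture('wrist');save('w21',a);print(held((325,114)))
```

```text
[ 479.6 -358.3  154.9] open 22.1 F [-0.3 -0.9 -0.9] yang -7.5 t 33.75 case [ -11.7 -339. ]
[ 78.3  -0.4 -17.6]
```

View pics/w21.png

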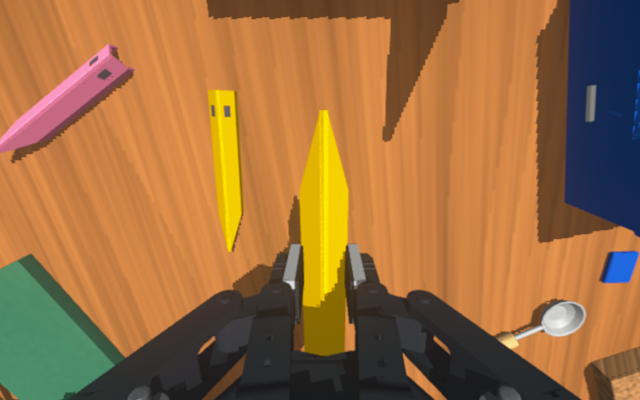

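Call:
play_rows --series '[{"x":0,"y":2,"z":0,"spin":0.12,"hand":255},{"x":0,"y":4,"z":0,"spin":0.24,"hand":255},{"x":0,"y":6,"z":0,"spin":0.36,"hand":255},{"x":0,"y":8,"z":0,"spin":0.48,"hand":255},{"x":0,"y":10,"z":0,"spin":0.6,"hand":255},{"x":0,"y":12,"z":0,"spin":0.72,"hand":255},{"x":1,"y":14,"z":0,"spin":0.84,"hand":255},{"x":2,"y":16,"z":0,"spin":0.96,"hand":255},{"x":3,"y":18.5,"z":0,"spin":1.08,"hand":255},{"x":4,"y":21,"z":0,"spin":1.2,"hand":255}]'

```text
time_s: 34.63
tool_pos: [518.1, -147.1, 151.4]
tool_rot: [[-0.879, 0.477, -0.002], [0.477, 0.879, 0.0], [0.002, -0.001, -1.0]]
ft_force: [0.0, 0.0, -0.1]
opening: 21.9
```

Call:
play_rows --series '[{"x":0.4,"y":3,"z":0,"spin":0.12,"hand":255},{"x":0.87,"y":6.56,"z":0,"spin":0.24,"hand":255},{"x":0.87,"y":6.56,"z":-2,"spin":0.36,"hand":255},{"x":0.87,"y":6.56,"z":-5,"spin":0.373,"hand":255},{"x":0.87,"y":6.56,"z":-7,"spin":0.373,"hand":255},{"x":0.87,"y":6.56,"z":-9,"spin":0.373,"hand":255},{"x":0.87,"y":6.56,"z":-9,"spin":0.373,"hand":255},{"x":0.87,"y":6.56,"z":-9,"spin":0.373,"hand":255}]'

```text
time_s: 35.3
tool_pos: [526.2, -82.0, 61.5]
tool_rot: [[-0.992, 0.128, -0.003], [0.128, 0.992, 0.001], [0.003, 0.0, -1.0]]
ft_force: [0.3, -0.2, 0.9]
opening: 22.0
```

Run:
```python
from h import *
st();C=cam('wrist');a=capture('wrist');g=(np.clip(a.astype(float)/255,0,1)**.6*255).astype(np.uint8); save('w22',g)
print(held((325,112)))
for Y in (-7,-59,-111): print(Y,[proj(C,[*w(X,Y),30]).round(1).tolist() for X in (-55,0)])
```

```text
[526.2 -82.   61.5] open 22.0 F [ 0.3 -0.2  0.9] yang 82.7 t 35.3 case [ -1. -59.]
[ 78.7   1.6 -17.4]
-7 [[409.7, 153.2], [401.8, 237.5]]
-59 [[322.0, 153.1], [322.1, 237.5]]
-111 [[234.2, 153.0], [242.2, 237.4]]
```

View pics/w22.png

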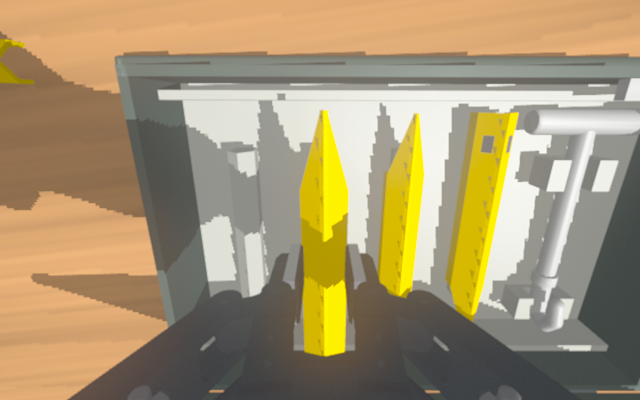

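Call:
play_rows --series '[{"x":0,"y":0,"z":-1,"spin":0,"hand":255},{"x":0,"y":0,"z":-2,"spin":0,"hand":255},{"x":0,"y":0,"z":-2.8,"spin":0,"hand":255},{"x":0,"y":0,"z":-3.4,"spin":0,"hand":255},{"x":0,"y":0,"z":-4,"spin":0,"hand":255},{"x":0,"y":0,"z":-4.4,"spin":0,"hand":255},{"x":0,"y":0,"z":-4.5,"spin":0,"hand":255},{"x":0,"y":0,"z":-4.5,"spin":0,"hand":255}]'

```text
time_s: 36.02
tool_pos: [527.4, -82.1, 17.6]
tool_rot: [[-0.992, 0.128, -0.0], [0.128, 0.992, 0.0], [0.0, 0.0, -1.0]]
ft_force: [-0.3, 0.1, -1.0]
opening: 21.7
```

Call:
play_rows --series '[{"x":0,"y":0,"z":-0.1,"spin":0,"hand":255},{"x":0,"y":0,"z":-0.1,"spin":0,"hand":157},{"x":0,"y":0,"z":-0.1,"spin":0,"hand":157},{"x":0,"y":0,"z":-0.1,"spin":0,"hand":157},{"x":0,"y":0,"z":1,"spin":0,"hand":157},{"x":0,"y":0,"z":4,"spin":0,"hand":157},{"x":0,"y":0,"z":8,"spin":0,"hand":157},{"x":0,"y":0,"z":12,"spin":0,"hand":157},{"x":0,"y":0,"z":12,"spin":0,"hand":157},{"x":0,"y":0,"z":12,"spin":0,"hand":157}]'

```text
time_s: 36.85
tool_pos: [529.0, -81.9, 141.0]
tool_rot: [[-0.992, 0.129, 0.005], [0.129, 0.992, -0.001], [-0.005, -0.0, -1.0]]
ft_force: [-0.5, -0.2, -1.0]
opening: 32.8
```

Run:
```python
from h import *
st();C=cam('wrist');a=capture('wrist');g=(np.clip(a.astype(float)/255,0,1)**.6*255).astype(np.uint8); save('w23',g);pegm(C,a,34)
```

```text
[529.  -81.9 141. ] open 32.8 F [-0.5 -0.2 -1. ] yang 82.6 t 36.85 case [  1.7 -58.5]
peg px [51. 67.] n 3122 cent [ 394.7 -277. ] dir 81.2 len 89.2 wid 23.2 mid [ 395.1 -274.7]
peg px [323. 193.] n 3654 cent [525.9 -81.1] dir -7.5 len 157.3 wid 22.7 mid [527.2 -81.2]
peg px [379. 187.] n 3342 cent [525.7 -31.3] dir -7.3 len 145.3 wid 24.1 mid [528.4 -31.7]
peg px [435. 179.] n 4215 cent [525.6  17.4] dir -6.5 len 158.3 wid 27.5 mid [540.4  15.7]
```

View pics/w23.png

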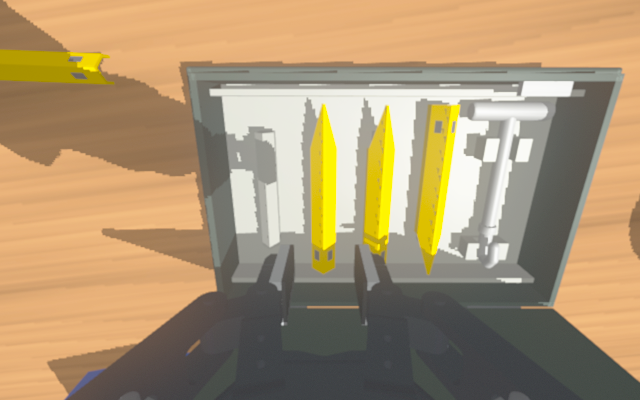

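Call:
play_rows --series '[{"x":-1,"y":-2.5,"z":1,"spin":-0.12,"hand":157},{"x":-3,"y":-5,"z":1,"spin":-0.24,"hand":157},{"x":-5,"y":-8,"z":1,"spin":-0.36,"hand":120},{"x":-7,"y":-11,"z":1,"spin":-0.48,"hand":120},{"x":-9,"y":-14,"z":1,"spin":-0.6,"hand":120},{"x":-11,"y":-17,"z":1,"spin":-0.72,"hand":120},{"x":-12.5,"y":-20,"z":1,"spin":-0.84,"hand":120},{"x":-14.1,"y":-23,"z":1,"spin":-0.96,"hand":120},{"x":-14.1,"y":-24.9,"z":1,"spin":-1.08,"hand":120},{"x":-14.1,"y":-24.9,"z":1,"spin":-1.2,"hand":120}]'

```text
time_s: 37.73
tool_pos: [383.5, -336.0, 146.4]
tool_rot: [[-0.227, 0.974, -0.003], [0.974, 0.227, 0.0], [0.001, -0.003, -1.0]]
ft_force: [0.7, -0.5, -1.1]
opening: 45.2
```

Call:
play_rows --series '[{"x":0,"y":0,"z":0,"spin":-0.12,"hand":120},{"x":0,"y":0,"z":0,"spin":-0.24,"hand":120},{"x":0,"y":0,"z":0,"spin":-0.36,"hand":120},{"x":0,"y":0,"z":0,"spin":-0.413,"hand":120},{"x":0,"y":0,"z":0,"spin":-0.413,"hand":120},{"x":0,"y":0,"z":0,"spin":-0.413,"hand":120}]'

```text
time_s: 38.23
tool_pos: [385.9, -330.8, 147.1]
tool_rot: [[0.168, 0.986, -0.001], [0.986, -0.168, 0.001], [0.001, -0.002, -1.0]]
ft_force: [-0.4, -0.8, -0.4]
opening: 45.3
```

Run:
```python
from h import *
st();C=cam('wrist');a=capture('wrist');save('w24',a);pegm(C,a,22)
```

```text
[ 385.9 -330.8  147.1] open 45.3 F [-0.4 -0.8 -0.4] yang -9.7 t 38.2333 case [-108.1 -323.8]
peg px [323. 179.] n 3540 cent [ 386.2 -318.3] dir -99.6 len 158.0 wid 23.8 mid [ 384.  -331.6]
```

View pics/w24.png

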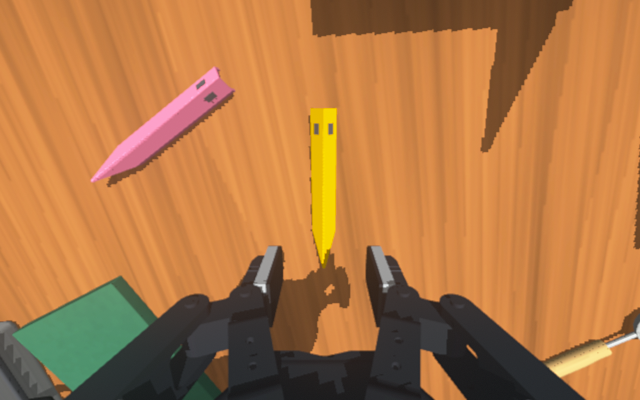

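Call:
play_rows --series '[{"x":-0.33,"y":-0.1,"z":-4,"spin":0,"hand":120},{"x":-0.33,"y":-0.1,"z":-8,"spin":0,"hand":120},{"x":-0.33,"y":-0.1,"z":-11,"spin":0,"hand":120},{"x":-0.33,"y":-0.1,"z":-13,"spin":0,"hand":120},{"x":-0.33,"y":-0.1,"z":-14.2,"spin":0,"hand":120},{"x":-0.33,"y":-0.1,"z":-14.6,"spin":0,"hand":120},{"x":-0.33,"y":-0.1,"z":-14.6,"spin":0,"hand":120},{"x":-0.33,"y":-0.1,"z":-14.6,"spin":0,"hand":120}]'

```text
time_s: 38.95
tool_pos: [383.9, -332.4, 2.7]
tool_rot: [[0.17, 0.985, 0.001], [0.985, -0.17, -0.001], [-0.0, 0.001, -1.0]]
ft_force: [-0.1, -0.5, 0.0]
opening: 44.7
```

Call:
play_rows --series '[{"x":0,"y":0,"z":0,"spin":0,"hand":255},{"x":0,"y":0,"z":0,"spin":0,"hand":255},{"x":0,"y":0,"z":0,"spin":0,"hand":255},{"x":0,"y":0,"z":0,"spin":0,"hand":255},{"x":0,"y":0,"z":0,"spin":0,"hand":255}]'

```text
time_s: 39.37
tool_pos: [384.0, -332.8, 3.3]
tool_rot: [[0.17, 0.985, 0.002], [0.985, -0.17, -0.002], [-0.002, 0.002, -1.0]]
ft_force: [-1.0, 0.8, 8.4]
opening: 21.8
```

Call:
play_rows --series '[{"x":0,"y":0,"z":2,"spin":0,"hand":255},{"x":0,"y":0,"z":5,"spin":0,"hand":255},{"x":0,"y":0,"z":9,"spin":0,"hand":255},{"x":0,"y":0,"z":13,"spin":0,"hand":255},{"x":0,"y":0,"z":15,"spin":0,"hand":255},{"x":0,"y":0,"z":15,"spin":0,"hand":255},{"x":0,"y":0,"z":15,"spin":0,"hand":255}]'

```text
time_s: 39.95
tool_pos: [383.7, -332.9, 153.6]
tool_rot: [[0.171, 0.985, 0.002], [0.985, -0.171, -0.003], [-0.003, 0.003, -1.0]]
ft_force: [0.9, -0.3, -1.1]
opening: 21.6
```

Run:
```python
from h import *
st();a=capture('wrist');save('w25',a);print(held((324,117)))
```

```text
[ 383.7 -332.9  153.6] open 21.6 F [ 0.9 -0.3 -1.1] yang -9.8 t 39.95 case [-110.  -326.2]
[ 77.1  -0.8 -17.6]
```

View pics/w25.png

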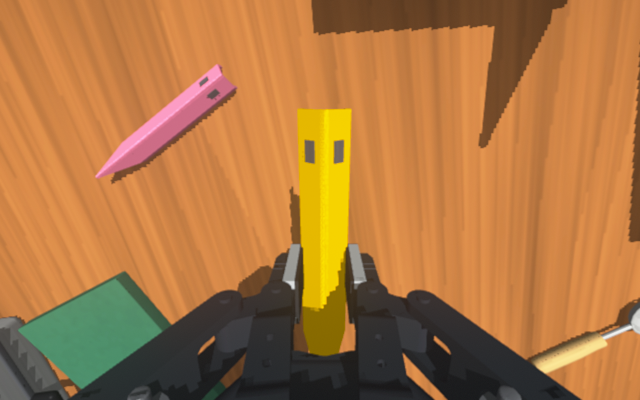

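Call:
play_rows --series '[{"x":1,"y":1.5,"z":0,"spin":0.12,"hand":255},{"x":2,"y":3,"z":0,"spin":0.24,"hand":255},{"x":3,"y":4.5,"z":0,"spin":0.36,"hand":255},{"x":4,"y":6,"z":0,"spin":0.48,"hand":255},{"x":5,"y":7.5,"z":0,"spin":0.6,"hand":255},{"x":6,"y":9,"z":0,"spin":0.72,"hand":255},{"x":7,"y":10.5,"z":0,"spin":0.84,"hand":255},{"x":8,"y":12,"z":0,"spin":0.96,"hand":255},{"x":9,"y":13.5,"z":0,"spin":1.08,"hand":255},{"x":10,"y":15,"z":0,"spin":1.2,"hand":255}]'

```text
time_s: 40.83
tool_pos: [482.7, -181.3, 150.4]
tool_rot: [[-0.86, 0.51, -0.002], [0.51, 0.86, 0.001], [0.002, -0.0, -1.0]]
ft_force: [0.1, -0.3, -0.9]
opening: 21.8
```

Call:
play_rows --series '[{"x":1.5,"y":2,"z":0,"spin":0.12,"hand":255},{"x":3,"y":4,"z":0,"spin":0.24,"hand":255},{"x":3.76,"y":4.85,"z":-2,"spin":0.36,"hand":255},{"x":3.76,"y":4.85,"z":-5,"spin":0.413,"hand":255},{"x":3.76,"y":4.85,"z":-7,"spin":0.413,"hand":255},{"x":3.76,"y":4.85,"z":-9,"spin":0.413,"hand":255},{"x":3.76,"y":4.85,"z":-9,"spin":0.413,"hand":255},{"x":3.76,"y":4.85,"z":-9,"spin":0.413,"hand":255}]'

```text
time_s: 41.5
tool_pos: [519.5, -133.2, 60.4]
tool_rot: [[-0.992, 0.128, -0.003], [0.128, 0.992, 0.001], [0.004, 0.001, -1.0]]
ft_force: [0.5, 0.2, -0.4]
opening: 21.9
```

Run:
```python
from h import *
st();C=cam('wrist');a=capture('wrist');g=(np.clip(a.astype(float)/255,0,1)**.6*255).astype(np.uint8); save('w26',g)
print(held((324,111)))
for Y in (-59,): print(Y,[proj(C,[*w(X,Y),34]).round(1).tolist() for X in (-80,0)])
```

```text
[ 519.5 -133.2   60.4] open 21.9 F [ 0.5  0.2 -0.4] yang 82.7 t 41.5 case [  -1.1 -110.7]
[ 79.1   1.2 -17.4]
-59 [[416.0, 109.3], [403.4, 241.0]]
```

View pics/w26.png

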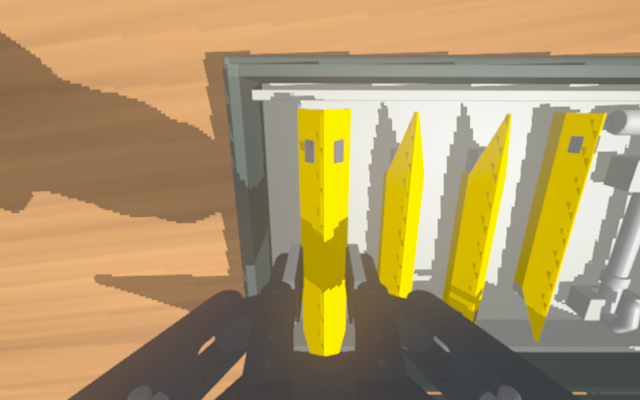

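Call:
play_rows --series '[{"x":0,"y":-0.03,"z":-1,"spin":0,"hand":255},{"x":0,"y":-0.03,"z":-2,"spin":0,"hand":255},{"x":0,"y":-0.03,"z":-2.8,"spin":0,"hand":255},{"x":0,"y":-0.03,"z":-3.4,"spin":0,"hand":255},{"x":0,"y":-0.03,"z":-4,"spin":0,"hand":255},{"x":0,"y":-0.03,"z":-4.4,"spin":0,"hand":255},{"x":0,"y":-0.03,"z":-4.6,"spin":0,"hand":255},{"x":0,"y":-0.03,"z":-4.6,"spin":0,"hand":255}]'

```text
time_s: 42.22
tool_pos: [520.7, -133.8, 15.7]
tool_rot: [[-0.992, 0.128, -0.0], [0.128, 0.992, 0.0], [0.0, 0.0, -1.0]]
ft_force: [0.2, -1.4, -0.4]
opening: 22.0
```

Call:
play_rows --series '[{"x":0,"y":0,"z":0,"spin":0,"hand":255},{"x":0,"y":0,"z":0,"spin":0,"hand":157},{"x":0,"y":0,"z":0,"spin":0,"hand":157},{"x":0,"y":0,"z":0,"spin":0,"hand":157},{"x":0,"y":0,"z":1,"spin":0,"hand":157},{"x":0,"y":0,"z":4,"spin":0,"hand":157},{"x":0,"y":0,"z":8,"spin":0,"hand":157},{"x":0,"y":0,"z":12,"spin":0,"hand":157},{"x":0,"y":0,"z":12,"spin":0,"hand":157},{"x":0,"y":0,"z":12,"spin":0,"hand":157}]'

```text
time_s: 43.05
tool_pos: [522.3, -133.8, 138.9]
tool_rot: [[-0.992, 0.129, 0.005], [0.129, 0.992, -0.001], [-0.005, -0.001, -1.0]]
ft_force: [0.0, 0.3, -0.5]
opening: 32.7
```

Run:
```python
from h import *
st();C=cam('wrist');a=capture('wrist');g=(np.clip(a.astype(float)/255,0,1)**.6*255).astype(np.uint8); save('w27',g);pegm(C,a,34)
save('s27',capture('side'),(200,80,440,260),3.3)
```

```text
[ 522.3 -133.8  138.9] open 32.7 F [ 0.   0.3 -0.5] yang 82.6 t 43.05 case [   1.8 -110.9]
peg px [323. 179.] n 3939 cent [ 506.1 -130.9] dir -7.5 len 157.8 wid 23.1 mid [ 520.  -132.7]
peg px [380. 186.] n 3433 cent [518.4 -82.8] dir -7.3 len 147.1 wid 24.3 mid [521.8 -83.3]
peg px [434. 197.] n 4075 cent [534.2 -36.1] dir 171.7 len 157.4 wid 27.0 mid [533.8 -36. ]
peg px [492. 179.] n 4559 cent [524.4  14. ] dir -6.0 len 158.5 wid 30.6 mid [539.8  12.4]
```

View pics/w27.png

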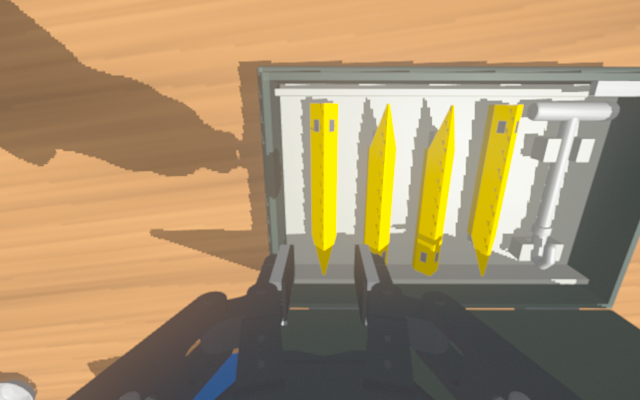

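View pics/s27.png

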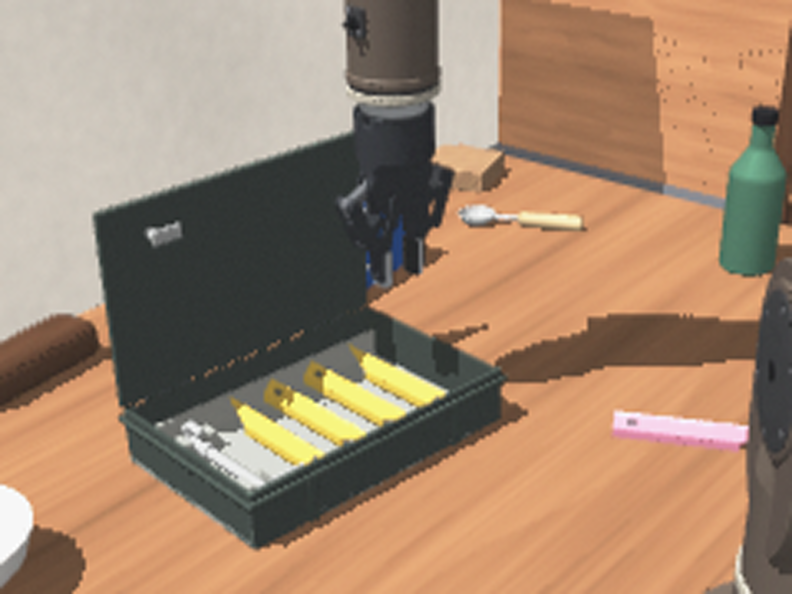

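All four pegs are seated and the extractor is in place. I'm rising and going back to the lid handle.

Call:
play_rows --series '[{"x":0,"y":0,"z":4,"spin":-0.12,"hand":157},{"x":0,"y":0,"z":8,"spin":-0.24,"hand":157},{"x":0,"y":0,"z":12,"spin":-0.36,"hand":157},{"x":0,"y":0,"z":16,"spin":-0.48,"hand":175},{"x":0,"y":0,"z":19,"spin":-0.6,"hand":175},{"x":2,"y":1,"z":20,"spin":-0.72,"hand":175},{"x":5,"y":3,"z":20,"spin":-0.84,"hand":175},{"x":8,"y":5,"z":20,"spin":-0.96,"hand":175},{"x":11,"y":7,"z":20,"spin":-1.08,"hand":175},{"x":14,"y":8.5,"z":20,"spin":-1.2,"hand":175}]'

```text
time_s: 43.98
tool_pos: [661.5, -47.3, 334.2]
tool_rot: [[-0.235, 0.972, -0.003], [0.972, 0.235, -0.0], [0.0, -0.003, -1.0]]
ft_force: [-0.1, -0.3, -0.4]
opening: 26.8
```

Call:
play_rows --series '[{"x":1.96,"y":0.87,"z":0,"spin":-0.12,"hand":175},{"x":1.96,"y":0.87,"z":0,"spin":-0.24,"hand":175},{"x":1.96,"y":0.87,"z":0,"spin":-0.36,"hand":175},{"x":1.96,"y":0.87,"z":0,"spin":-0.371,"hand":175},{"x":1.96,"y":0.87,"z":0,"spin":-0.371,"hand":175},{"x":1.96,"y":0.87,"z":0,"spin":-0.371,"hand":175}]'

```text
time_s: 44.48
tool_pos: [680.0, -40.6, 335.1]
tool_rot: [[0.125, 0.992, -0.001], [0.992, -0.125, -0.0], [-0.001, -0.001, -1.0]]
ft_force: [0.5, 0.2, 0.5]
opening: 27.2
```

Run:
```python
from h import *
st();C=cam('wrist');a=capture('wrist');g=(np.clip(a.astype(float)/255,0,1)**.6*255).astype(np.uint8); save('w28',g)
print(proj(C,[*w(146,0),229]),proj(C,[*w(146,46),229]))
b=capture('top');save('t28',b,(160,110,480,310),2.5)
```

```text
[680.  -40.6 335.1] open 27.2 F [0.5 0.2 0.5] yang -7.2 t 44.4833 case [146.2   1.8]
[324.79177796 201.779621  ] [325.04699987 150.25873123]
```

View pics/w28.png

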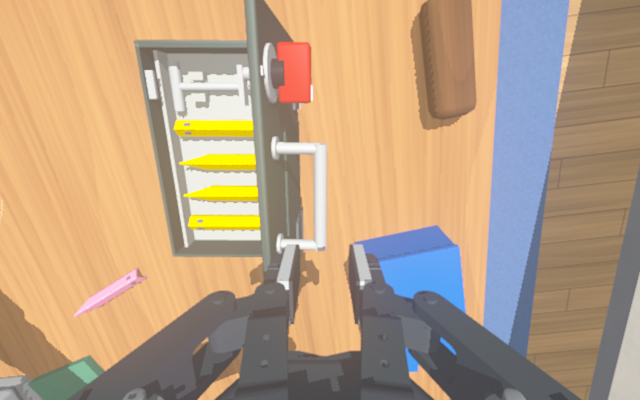

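View pics/t28.png

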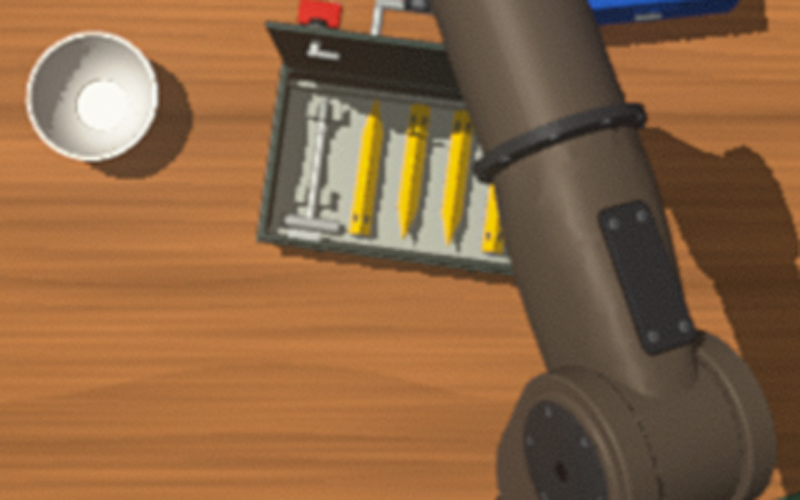

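Call:
play_rows --series '[{"x":-0.25,"y":0,"z":-4,"spin":0,"hand":175},{"x":-0.25,"y":0,"z":-7,"spin":0,"hand":175},{"x":-0.25,"y":0,"z":-9,"spin":0,"hand":175},{"x":-0.25,"y":0,"z":-10.5,"spin":0,"hand":175},{"x":-0.25,"y":0,"z":-11.5,"spin":0,"hand":175},{"x":-0.25,"y":0,"z":-12.4,"spin":0,"hand":175},{"x":-0.25,"y":0,"z":-12.4,"spin":0,"hand":175},{"x":-0.25,"y":0,"z":-12.4,"spin":0,"hand":175}]'

```text
time_s: 45.25
tool_pos: [678.3, -40.3, 212.5]
tool_rot: [[0.128, 0.992, 0.001], [0.992, -0.128, 0.0], [0.0, 0.001, -1.0]]
ft_force: [0.5, 0.6, 0.4]
opening: 26.8
```

Call:
play_rows --series '[{"x":0,"y":0,"z":0,"spin":0,"hand":255},{"x":0,"y":0,"z":0,"spin":0,"hand":255},{"x":0,"y":0,"z":0,"spin":0,"hand":255},{"x":0,"y":0,"z":0,"spin":0,"hand":255}]'

```text
time_s: 45.58
tool_pos: [678.1, -40.2, 212.4]
tool_rot: [[0.129, 0.992, 0.001], [0.992, -0.129, -0.0], [-0.0, 0.001, -1.0]]
ft_force: [-1.1, -0.2, 4.3]
opening: 9.7
```

Run:
```python
from h import *
st();C=cam('wrist');a=capture('wrist');save('w29',a)
a=np.radians(7.4)
def pos(th): return np.array([(-165*np.cos(th)+48*np.sin(th)),(165*np.sin(th)+48*np.cos(th))])
p0=pos(1.55)
for th in [1.48,1.4,1.32,1.24,1.16,1.08,1.0,.92,.84,.76,.68,.6,.52,.44,.36,.28,.2,.12,.06,0.0]:
    d=(pos(th)-p0)/10; print(th,'x %.2f y %.2f z %.2f'%(d[0]*np.cos(a),-d[0]*np.sin(a),d[1]))
```

```text
[678.1 -40.2 212.4] open 9.7 F [-1.1 -0.2  4.3] yang -7.4 t 45.5833 case [144.2   1.9]
1.48 x -1.16 y 0.15 z 0.27
1.4 x -2.51 y 0.33 z 0.48
1.32 x -3.87 y 0.50 z 0.58
1.24 x -5.23 y 0.68 z 0.57
1.16 x -6.59 y 0.86 z 0.45
1.08 x -7.93 y 1.03 z 0.22
1.0 x -9.25 y 1.20 z -0.12
0.92 x -10.54 y 1.37 z -0.56
0.84 x -11.80 y 1.53 z -1.11
0.76 x -13.00 y 1.69 z -1.75
0.68 x -14.15 y 1.84 z -2.49
0.6 x -15.24 y 1.98 z -3.32
0.52 x -16.25 y 2.11 z -4.23
0.44 x -17.20 y 2.23 z -5.23
0.36 x -18.06 y 2.35 z -6.29
0.28 x -18.83 y 2.45 z -7.42
0.2 x -19.51 y 2.53 z -8.61
0.12 x -20.09 y 2.61 z -9.86
0.06 x -20.47 y 2.66 z -10.82
0.0 x -20.78 y 2.70 z -11.80
```

View pics/w29.png

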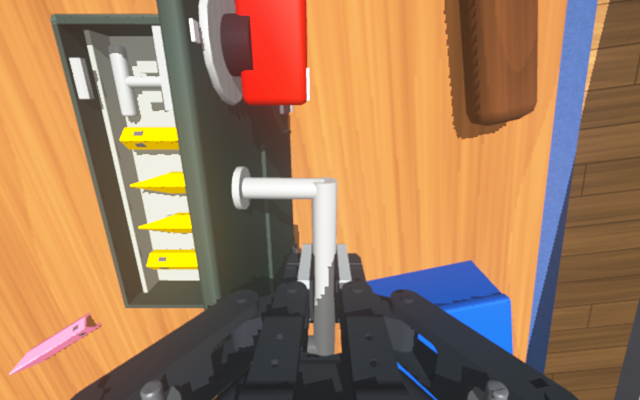

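Call:
play_rows --series '[{"x":-1.16,"y":0.15,"z":0.27,"spin":0,"hand":255},{"x":-2.51,"y":0.33,"z":0.48,"spin":0,"hand":255},{"x":-3.87,"y":0.5,"z":0.58,"spin":0,"hand":255},{"x":-5.23,"y":0.68,"z":0.57,"spin":0,"hand":255},{"x":-6.59,"y":0.86,"z":0.45,"spin":0,"hand":255},{"x":-7.93,"y":1.03,"z":0.22,"spin":0,"hand":255},{"x":-9.25,"y":1.2,"z":-0.12,"spin":0,"hand":255},{"x":-10.54,"y":1.37,"z":-0.56,"spin":0,"hand":255},{"x":-11.8,"y":1.53,"z":-1.11,"spin":0,"hand":255},{"x":-13.0,"y":1.69,"z":-1.75,"spin":0,"hand":255}]'

```text
time_s: 46.47
tool_pos: [549.2, -23.2, 195.0]
tool_rot: [[0.129, 0.992, 0.005], [0.992, -0.129, 0.0], [0.001, 0.005, -1.0]]
ft_force: [6.6, -0.2, -3.1]
opening: 9.5
```

Run:
```python
from h import *
st();save('s30',capture('side'),(200,80,440,260),3.3)
```

```text
[549.2 -23.2 195. ] open 9.5 F [ 6.6 -0.2 -3.1] yang -7.4 t 46.4667 case [14.2  2.2]
```

View pics/s30.png

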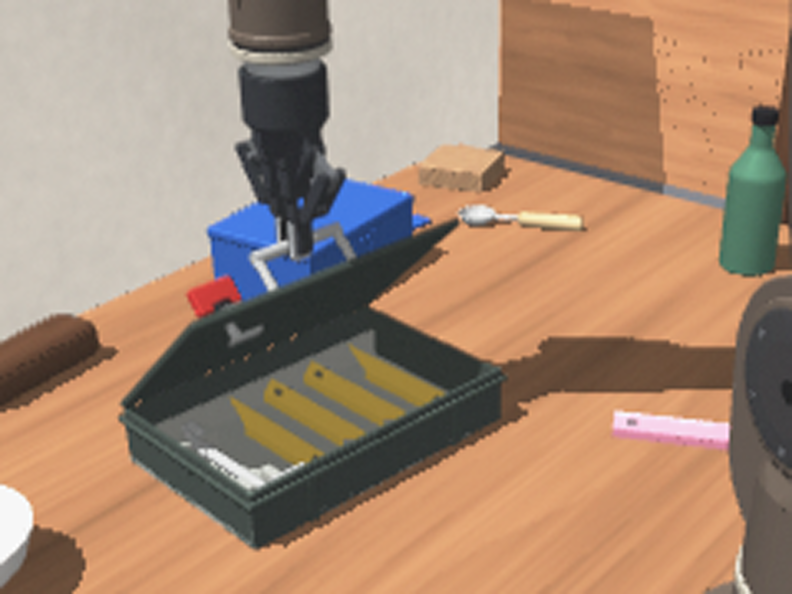

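Call:
play_rows --series '[{"x":-1.15,"y":0.15,"z":-0.74,"spin":0,"hand":255},{"x":-2.24,"y":0.29,"z":-1.57,"spin":0,"hand":255},{"x":-3.25,"y":0.42,"z":-2.48,"spin":0,"hand":255},{"x":-4.2,"y":0.54,"z":-3.48,"spin":0,"hand":255},{"x":-5.06,"y":0.66,"z":-4.54,"spin":0,"hand":255},{"x":-5.83,"y":0.76,"z":-5.67,"spin":0,"hand":255},{"x":-6.51,"y":0.84,"z":-6.86,"spin":0,"hand":255},{"x":-7.09,"y":0.92,"z":-8.11,"spin":0,"hand":255},{"x":-7.47,"y":0.97,"z":-9.07,"spin":0,"hand":255},{"x":-7.7,"y":1.0,"z":-9.8,"spin":0,"hand":255}]'

```text
time_s: 47.35
tool_pos: [471.8, -13.3, 96.0]
tool_rot: [[0.129, 0.992, 0.002], [0.992, -0.129, 0.0], [0.0, 0.002, -1.0]]
ft_force: [3.8, -0.2, 0.7]
opening: 9.7
```

Call:
play_rows --series '[{"x":-0.05,"y":0,"z":-0.2,"spin":0,"hand":255},{"x":-0.05,"y":0,"z":-0.4,"spin":0,"hand":255},{"x":-0.05,"y":0,"z":-0.4,"spin":0,"hand":255},{"x":-0.05,"y":0,"z":-0.4,"spin":0,"hand":255}]'

```text
time_s: 47.68
tool_pos: [471.6, -13.1, 94.5]
tool_rot: [[0.129, 0.992, 0.002], [0.992, -0.129, -0.002], [-0.002, 0.002, -1.0]]
ft_force: [-7.3, -3.0, 36.9]
opening: 9.6
```

Run:
```python
from h import *
st();save('s31',capture('side'),(200,130,380,260),4);save('w31',capture('wrist'))
```

```text
[471.6 -13.1  94.5] open 9.6 F [-7.3 -3.  36.9] yang -7.4 t 47.6833 case [-64.1   2.2]
```

View pics/s31.png

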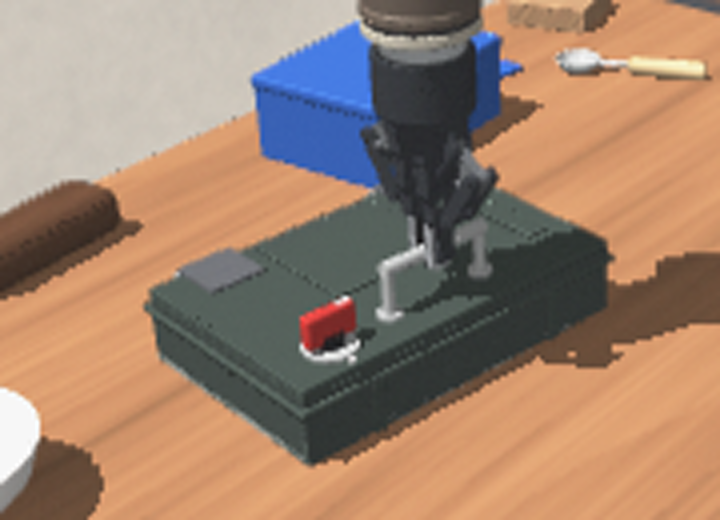

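View pics/w31.png

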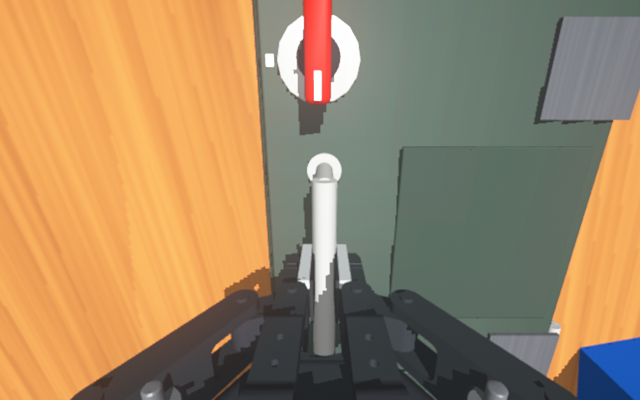

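Call:
play_rows --series '[{"x":0,"y":0,"z":0.1,"spin":0,"hand":130},{"x":0,"y":0,"z":0.1,"spin":0,"hand":130},{"x":0,"y":0,"z":0.1,"spin":0,"hand":130},{"x":0,"y":0,"z":3,"spin":0,"hand":130},{"x":0,"y":0,"z":6,"spin":0,"hand":130},{"x":0.5,"y":3,"z":7,"spin":0,"hand":130},{"x":1.05,"y":7,"z":7,"spin":0,"hand":130},{"x":1.05,"y":10.43,"z":7,"spin":0,"hand":130},{"x":1.05,"y":10.43,"z":7,"spin":0,"hand":130},{"x":1.05,"y":10.43,"z":7,"spin":0,"hand":130}]'

```text
time_s: 48.62
tool_pos: [480.2, 93.2, 162.1]
tool_rot: [[0.124, 0.992, -0.001], [0.992, -0.124, 0.001], [0.001, -0.001, -1.0]]
ft_force: [-1.0, -0.1, -0.6]
opening: 41.8
```

Run:
```python
from h import *
st();C=cam('wrist');a=capture('wrist');save('w32',a);print(proj(C,(480.5,89,100)))
hsv=cv2.cvtColor(a,cv2.COLOR_RGB2HSV);r=cv2.inRange(hsv,(0,170,150),(8,255,255));n,l,s,c=cv2.connectedComponentsWithStats(r);i=1+np.argmax(s[1:,4]);print(c[i],s[i])
```

```text
[480.2  93.2 162.1] open 41.8 F [-1.  -0.1 -0.6] yang -7.1 t 48.6167 case [-69.1 108.8]
[326.147398   223.71950665]
[326.86764706 213.20053476] [320 187  15  59 748]
```

View pics/w32.png

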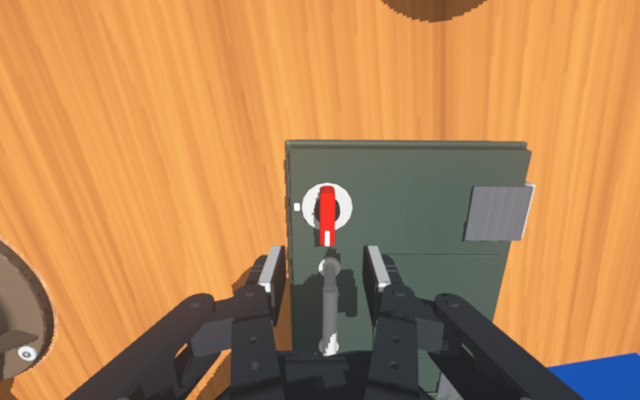

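Call:
play_rows --series '[{"x":0,"y":0,"z":-3,"spin":0,"hand":130},{"x":0,"y":0,"z":-6,"spin":0,"hand":130},{"x":0,"y":0,"z":-8.3,"spin":0,"hand":130},{"x":0,"y":0,"z":-8.3,"spin":0,"hand":130},{"x":0,"y":0,"z":-8.3,"spin":0,"hand":130},{"x":0,"y":0,"z":-8.3,"spin":0,"hand":255},{"x":0,"y":0,"z":-8.3,"spin":0,"hand":255},{"x":0,"y":0,"z":-8.3,"spin":0,"hand":255},{"x":0,"y":0,"z":-8.3,"spin":0,"hand":255},{"x":0,"y":0,"z":-8.3,"spin":0,"hand":255}]'

```text
time_s: 49.5
tool_pos: [482.2, 90.9, 80.9]
tool_rot: [[0.129, 0.992, 0.003], [0.992, -0.129, -0.0], [0.0, 0.003, -1.0]]
ft_force: [0.0, -1.3, 5.8]
opening: 10.5
```

Call:
play_rows --series '[{"x":-0.05,"y":-0.1,"z":-0.1,"spin":-0.12,"hand":255},{"x":-0.1,"y":-0.1,"z":-0.1,"spin":-0.24,"hand":255},{"x":-0.1,"y":-0.1,"z":-0.1,"spin":-0.36,"hand":255},{"x":-0.1,"y":-0.1,"z":-0.1,"spin":-0.48,"hand":255},{"x":-0.1,"y":-0.1,"z":-0.1,"spin":-0.6,"hand":255},{"x":-0.1,"y":-0.1,"z":-0.1,"spin":-0.72,"hand":255},{"x":-0.1,"y":-0.1,"z":-0.1,"spin":-0.84,"hand":255},{"x":-0.1,"y":-0.1,"z":-0.1,"spin":-0.96,"hand":255},{"x":-0.1,"y":-0.1,"z":-0.1,"spin":-1.08,"hand":255},{"x":-0.1,"y":-0.1,"z":-0.1,"spin":-1.2,"hand":255}]'

```text
time_s: 50.33
tool_pos: [483.5, 89.6, 80.8]
tool_rot: [[0.973, 0.233, 0.007], [0.233, -0.973, 0.0], [0.007, 0.001, -1.0]]
ft_force: [6.0, -5.1, 8.8]
opening: 10.3
```

Call:
play_rows --series '[{"x":0,"y":0,"z":0,"spin":-0.12,"hand":255},{"x":0,"y":0,"z":0,"spin":-0.24,"hand":255},{"x":0,"y":0,"z":0,"spin":-0.36,"hand":255},{"x":0,"y":0,"z":0,"spin":-0.38,"hand":255},{"x":0,"y":0,"z":0,"spin":-0.38,"hand":255},{"x":0,"y":0,"z":0,"spin":-0.38,"hand":255}]'

```text
time_s: 50.83
tool_pos: [483.7, 89.1, 80.8]
tool_rot: [[0.99, -0.139, 0.007], [-0.139, -0.99, -0.0], [0.007, -0.001, -1.0]]
ft_force: [5.4, -6.3, 10.4]
opening: 10.5
```

Now I release, rise and look.

Call:
play_rows --series '[{"x":0,"y":0,"z":0,"spin":0,"hand":130},{"x":0,"y":0,"z":0,"spin":0,"hand":130},{"x":0,"y":0,"z":0,"spin":0,"hand":130},{"x":0,"y":0,"z":3,"spin":0,"hand":130},{"x":0,"y":0,"z":7,"spin":0,"hand":130},{"x":0,"y":0,"z":11,"spin":0,"hand":130},{"x":0,"y":0,"z":14,"spin":0,"hand":130},{"x":0,"y":0,"z":14,"spin":0,"hand":130},{"x":0,"y":0,"z":14,"spin":0,"hand":130}]'

```text
time_s: 51.58
tool_pos: [480.6, 90.5, 220.1]
tool_rot: [[0.99, -0.138, 0.004], [-0.138, -0.99, 0.001], [0.003, -0.001, -1.0]]
ft_force: [-0.2, -0.2, -1.0]
opening: 41.6
```

Run:
```python
from h import *
st();C=cam('wrist');a=capture('wrist');save('w33',a);save('s33',capture('side'),(200,130,380,260),4)
```

```text
[480.6  90.5 220.1] open 41.6 F [-0.2 -0.2 -1. ] yang -97.9 t 51.5833 case [-68.4 106.1]
```

View pics/w33.png

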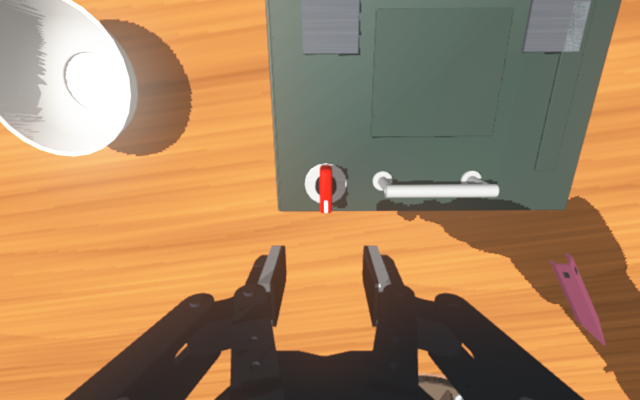

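View pics/s33.png

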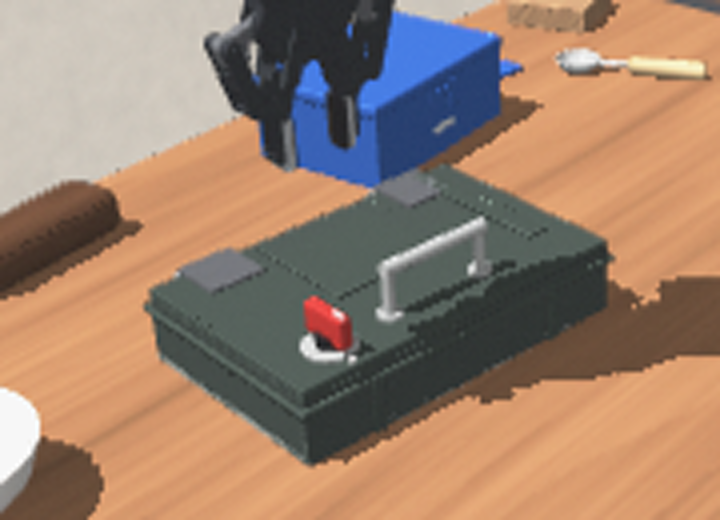

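The latch wing lies along the case's x axis at (326,189), with its mark towards the front, and the lid looks flush. I'll do one numeric check against the start picture and then hand in.

Run:
```python
from h import *
a=np.load('pics/top0.npy').astype(int); b=capture('top').astype(int); save('t34',b.astype(np.uint8),(160,110,480,310),2.5)
for n,im in (('start',a),('now',b)):
    m=(im.min(2)>150).astype(np.uint8); m[:110]=0;m[190:]=0;m[:,:160]=0;m[:,235:]=0; p=np.argwhere(m); print(n,'bowl px',p.mean(0)[::-1].round(2))
    h=(im.min(2)>120); h[:190]=0;h[208:]=0;h[:,:297]=0;h[:,345:]=0; q=np.argwhere(h); print('bar px',q.mean(0)[::-1].round(2),len(q))
```

```text
start bowl px [202.38 150.99]
bar px [316.63 197.37] 118
now bowl px [201.41 150.43]
bar px [320.39 197.52] 114
```

View pics/t34.png

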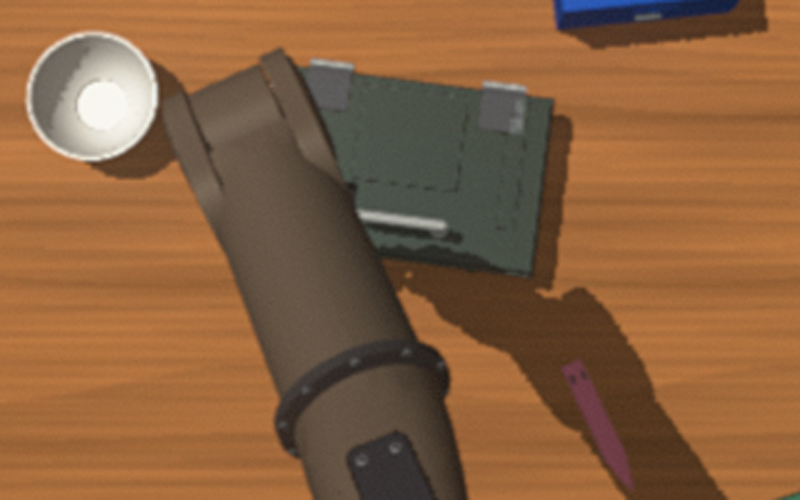

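Run:
```python
from h import *
st(); print(job_done())
```

```text
[479.   89.7 217.2] open 41.5 F [-0.3 -0.1 -0.8] yang -97.9 t 51.7333 case [-70.  105.2]
the job is handed in; nothing more can be done
None
```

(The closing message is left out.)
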